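Make up two microscope kits

TASK

Make up the two microscope kits from the stock: the black eyepiece and the green-lidded jar go into the blue tray, the silver objective lens and the red-lidded jar into the yellow tray. In each tray the lens part stands in the compartment with the black rubber pad and the jar in the bare one, upright on the compartment floor and set down gently, not dropped. Leave the white-lidded jar, the brass adapter and the computer mouse where they are.

Things in the scene. Friction and masses are not known exactly. Their poses are not given: they have to be found in the camera images.
- tray_blue: Blue kit tray, fixed, 156 x 80 mm, 14 mm high, on a 2 mm white mat; walls, floor and middle divider 3 mm thick. Two open compartments, each 73.5 x 74 mm inside, centred 38 mm from the origin along the long axis x: the +x one has a black rubber pad (top 6 mm above the underside), the -x one is bare (floor 3 mm above the underside). Origin: centre of the underside; z up.
- tray_yellow: Yellow kit tray, fixed, 156 x 80 mm, 14 mm high, on a 2 mm white mat; walls, floor and middle divider 3 mm thick. Two open compartments, each 73.5 x 74 mm inside, centred 38 mm from the origin along the long axis x: the +x one has a black rubber pad (top 6 mm above the underside), the -x one is bare (floor 3 mm above the underside). Origin: centre of the underside; z up.
- eyepiece: Black microscope eyepiece, round, 58 mm tall: wide rubber-banded lower part 42 mm across up to 28 mm height, then from 32 mm up a black straight barrel 30 mm across with a pale round lens in its top; about 80 to 150 g. Origin: centre of the underside; z up along its axis. Stands upright on a 2 mm mat, loose.
- objective: Silver (bare steel) microscope objective lens, round, 60 mm tall: straight barrel 36 mm across up to 50 mm height, then a cone narrowing to 22 mm at the top with a dark green lens; about 90 to 180 g. Origin: centre of the underside; z up along its axis. Stands upright on a 2 mm mat, loose.
- jar_green: Green-lidded sample jar of amber glass, round, 58 mm tall; glass 42 mm across, lid 44 mm across and covering the top 18 mm (heights 40 to 58 mm); about 50 to 100 g. Origin: centre of the underside; z up along its axis. Stands upright on a 2 mm mat, loose.
- jar_red: Red-lidded sample jar of amber glass, round, 58 mm tall; glass 42 mm across, lid 44 mm across and covering the top 18 mm (heights 40 to 58 mm); about 50 to 100 g. Origin: centre of the underside; z up along its axis. Stands upright on a 2 mm mat, loose.
- jar_white: White-lidded sample jar of amber glass, round, 58 mm tall; glass 42 mm across, lid 44 mm across and covering the top 18 mm (heights 40 to 58 mm); about 50 to 100 g. Origin: centre of the underside; z up along its axis. Stands upright on a 2 mm mat, loose. Not needed: stays in the stock.
- adapter: Brass tube adapter, round, 55 mm tall: foot flange 41 mm across and 12 mm high, above it a brass barrel 34 mm across with a dark disc in its top. Origin: centre of the underside; z up along its axis. Stands upright on a 2 mm mat, loose. Not needed: stays in the stock.
- mouse: Black computer mouse lying beyond the mats, 100 x 60 x 32 mm, long along its x. Origin: centre of the underside. Bystander, loose.
Things that resemble listed ones, but are neither listed nor needed, are in the scene too. Several things look just like the tray_blue: the one meant starts farthest to the robot's left.

How it is judged:
By the outcome, as a careful person would: the job done as asked, in the order asked, and still so for the second after the job is handed in, with the robot touching nothing.
It also fails if it takes over 104 s, if anything falls off the work surface, if the arm or the gripper's body presses on something with over 40 N, if the wrist force passes 120 N, or if a joint passes its speed limit or range.

ROBOT

A 7-joint arm with a two-finger parallel gripper is mounted at the origin on the work surface. World frame = base frame: x ahead of the robot, y to its left, z up, the work surface at z = 0. Lengths are in m, angles in rad, forces in N, time in s.
With the tool pointing down it reaches from about 0.4 to 0.85 m from the base axis. Payload 10.4 kg.
Tool frame: the origin (TCP) lies at the very end of the fingers, on their centre line; the grasp point (between the pads) lies 19 mm behind it (hold_point_z is the y of the grasp point in the tool frame, in m); y points along the fingers, x is the direction in which the jaws open and shut, and the axes are right-handed (so a half turn about y gives the same grasp; the last joint's range is limited). The gripper opens to 85 mm and grips with 20 to 120 N. Pads are 22 mm wide; open, the fingers measure 114 mm over their backs; the gripper's body (76 mm by 85 mm) begins 54 mm behind the grasp point. The pads swing forward as they close: fully open they stand 13 mm farther back than shut.
Start: joints at [-1.172, 0.332, -0.065, 1.46, 0.022, 1.35, -0.088], TCP at [0.256, 0.57, 0.231] pointing down, gripper open.
Joint ranges: [-2.6, 2.6], [-0.5, 2.12], [-1.47, 1.34], [0.16, 2.42], [-1.27, 4.41], [0.06, 2.06], [-2.6, 2.6]. Speed limits (rad/s): [2.22, 2.22, 2.79, 2.79, 3.14, 3.14, 3.14].

INTERFACE

Orientations are given as a unit quaternion [x, y, z, w].
In Python, from plant import state, get_image, get_calibration, sign_off, look_for, hold_point_z gives the robot as it stands.
- The arm moves only by the tool jog_arm, never from a script. Its argument "rows" is text: rows parted by semicolons, each of 7 numbers parted by spaces: the shift along the tool's x, y, z in mm, then the turn, a rotation vector about the tool's x, y, z in degrees, then the opening, from 0 (shut) to 1 (fully open). A call has 1 to 20 rows; each row shifts and turns the pose as measured when the row begins, along the tool's axes as they then stand; what a row does not reach is not made up. A row lasts 1/12 s, in which the tool goes at most 41.7 mm and 7.16 degrees, less where a joint would pass 70% of its speed; a pose out of reach is approached as far as the arm can. A call is refused whole if a number of a shift passes 41.7 or a number of a turn 7.16, either way. A call with a gripper value outside its range is refused whole. The fingers move at their own pace and stop on an object; "squeeze" is the grip in N (left out, the last holds). Time passes only in rows, so rows that do not move let the fingers close. It gives the time, the measured TCP pose, the force and the opening at its end, in the units of the state.
- state(): the state, without advancing time (a new reading comes with each control period).
- get_image(name): name is "scene" or "side" or "wrist"; returns the picture (400x640x3 uint8, red, green, blue); there is no depth.
- get_calibration(name): a dict with "intrinsics" (3x3 intrinsics, pixels), "origin" and "rotation" of the camera in the world; the wrist camera has in their place "hand_eye" (4x4, takes a point from camera to tool coordinates, whose origin is the TCP and whose axes are the tool frame's). Camera axes: x right, y up, looking along -z (the intrinsics and any distortion apply to the point x, -y, -z); pixel columns grow to the right and rows downward; lengths in m; the calibration is good to about 2 mm. A picture is of the moment at which its call begins: read the wrist's pose just before it. get_calibration takes no time and is no camera call.
- sign_off(): hands the job in, once; it reports no verdict.
Trained networks look in the newest picture that a camera, given by its name, has taken for a name from the list of things; names that differ only in an ending like _2 or _b are one class to them, and where a whole thing is asked for, a point or a joint stands for the part that bears it (a point fixed in the world has none). Each returns a list of dicts, best first, with "score" (0 to 1); they miss things now and then, are a little off and sometimes report something else, mostly with a low value. They report only what shows in the picture. A call takes as long as a camera call. They do not tell look-alikes from the thing itself.
- look_for(label, camera): "position" ([x, y, z] in m, in world coordinates, good to about 4 mm: the middle of the surface that is visible of it).
The state is a dict: "clock": time; "joint_pos": joint angles; "joint_velocities": joint speeds; "joint_torque": joint torques, N m; "tool_pos": TCP position; "orientation": TCP orientation; "ft_force": force on the tool from outside, world axes, zero at the start; "torque": the same for the moment, N m; "opening": opening from 0.0 (shut) to 1.0 (fully open).
Only numpy, scipy, OpenCV 4.12 (cv2) and the standard library are available. Lean on these libraries where they do the work, as an engineer would, in place of code of your own. Each camera call takes 0.05 s, during which the arm holds its last target.

## Working session

There is one attempt and no reset: what is moved stays moved. The work goes in short steps, Python scripts to look and compute and a tool call to move; the robot and the scene stay as the last step left them, time stands still between calls to the robot, and variables do not carry over. Pictures are saved under pics/ and viewed, and the job is handed in when it is done.

Besides the shell and the picture viewer there is one more tool, called as name(argument=value, ...), one argument or row to a line, values as JSON. jog_arm: Moves the arm, as the interface text tells. Its arguments: {"type":"object","properties":{"rows":{"type":"string"},"squeeze":{"type":"number"}},"required":["rows"]}

```bash
ls; mkdir -p pics; python3 - <<'E'
from plant import *
import cv2
s=state();print(s)
print(hold_point_z if not callable(hold_point_z) else hold_point_z())
for n in ["scene","side","wrist"]:
    c=get_calibration(n);print(n,c)
    cv2.imwrite(f"pics/{n}0.png",get_image(n)[:,:,::-1])
print(state()['clock'])
E
```

```text
pics
{'clock': 0.0, 'joint_pos': array([-1.17162324,  0.33289639, -0.06472761,  1.46097531,  0.02158114,
        1.34991063, -0.08848609]), 'joint_velocities': array([-0.00241736,  0.00122725, -0.00069472, -0.00015596,  0.00110282,
        0.00066209,  0.0004272 ]), 'joint_torque': array([-2.42838769e-04, -6.25447369e+01,  4.88630659e-02, -3.91602480e+01,
        1.62082678e-02,  1.01179158e-02,  5.89277533e-06]), 'tool_pos': array([0.25568469, 0.56987242, 0.23048446]), 'orientation': array([ 0.59387502,  0.38384122, -0.38471158, -0.59327513]), 'ft_force': array([0.6882335 , 0.14569658, 0.58406162]), 'torque': array([0.01834382, 0.00681325, 0.0159493 ]), 'opening': 0.9991216534092953}
-0.0187
scene {'intrinsics': array([[464.91732884,   0.        , 312.64515164],
       [  0.        , 464.91732884, 207.90834194],
       [  0.        ,   0.        ,   1.        ]]), 'origin': array([0.90219919, 0.4614093 , 1.01126841]), 'rotation': array([0.08267124, 0.26128966, 0.91135472, 0.30712496])}
side {'intrinsics': array([[442.22830838,   0.        , 321.23054922],
       [  0.        , 442.22830838, 202.97241489],
       [  0.        ,   0.        ,   1.        ]]), 'origin': array([ 0.28382229, -1.03969036,  0.6933797 ]), 'rotation': array([ 0.47956288, -0.06190671, -0.11966044,  0.86710344])}
wrist {'intrinsics': array([[317.45350849,   0.        , 314.48085954],
       [  0.        , 317.45350849, 192.10981837],
       [  0.        ,   0.        ,   1.        ]]), 'hand_eye': array([[ 9.99999472e-01, -5.26275924e-04,  8.82217063e-04,
         2.51331376e-04],
       [ 9.98346894e-04,  2.95549834e-01, -9.55326802e-01,
        -1.43275171e-01],
       [ 2.42026389e-04,  9.55327179e-01,  2.95550203e-01,
         7.58997883e-02],
       [ 0.00000000e+00,  0.00000000e+00,  0.00000000e+00,
         1.00000000e+00]])}
0.15
```

View pics/scene0.png

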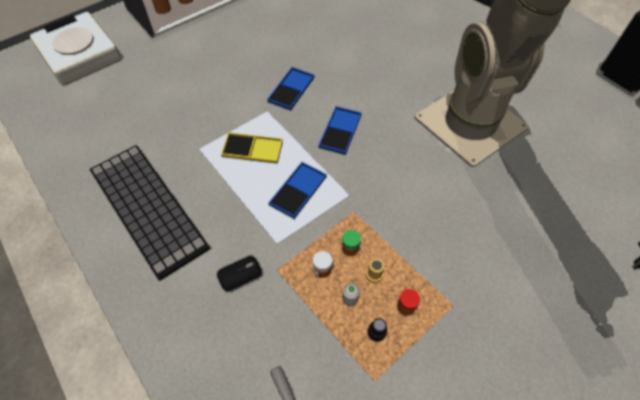

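View pics/side0.png

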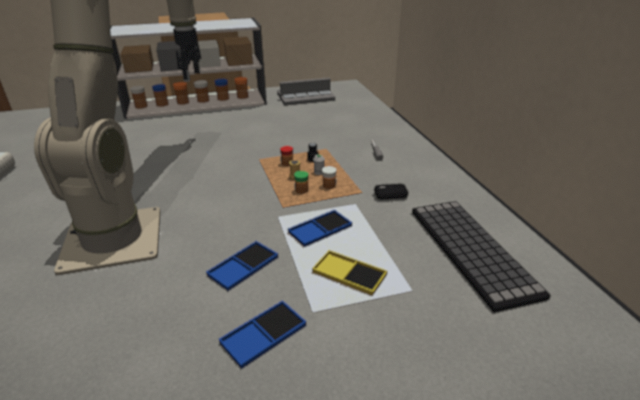

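View pics/wrist0.png

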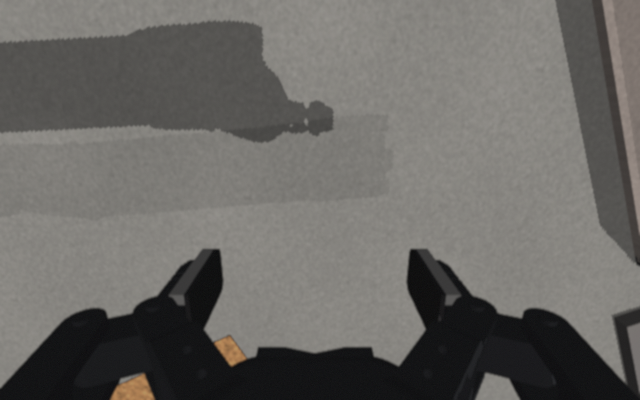

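```bash
cat > h.py <<'E'
import numpy as np, cv2
from scipy.spatial.transform import Rotation as R
from plant import *
def cam(n,s=None):
    c=get_calibration(n);K=c['intrinsics']
    if n=='wrist':
        s=s or state();Rt=R.from_quat(s['orientation']).as_matrix();H=c['hand_eye']
        return K,Rt@H[:3,3]+s['tool_pos'],Rt@H[:3,:3]
    return K,c['origin'],R.from_quat(c['rotation']).as_matrix()
def px2w(n,u,v,z,s=None):
    K,o,M=cam(n,s);d=M@np.array([(u-K[0,2])/K[0,0],-(v-K[1,2])/K[1,1],-1])
    return o+d*(z-o[2])/d[2]
def w2px(n,p,s=None):
    K,o,M=cam(n,s);q=M.T@(np.asarray(p)-o);return K[0,0]*q[0]/-q[2]+K[0,2],K[1,1]*-q[1]/-q[2]+K[1,2]
E
python3 - <<'E'
from h import *
np.set_printoptions(precision=4,suppress=True)
for n in ['scene','side']:
    get_image(n)
    for l in ['tray_blue','tray_yellow','eyepiece','objective','jar_green','jar_red','jar_white','adapter','mouse']:
        for r in look_for(l,n):
            p=np.array(r['position']);print(n,l,round(r['score'],2),p,np.round(w2px(n,p)))
print(R.from_quat(state()['orientation']).as_matrix(),state()['clock'])
E
python3 -c "
import cv2
a=cv2.imread('pics/scene0.png');cv2.imwrite('pics/sc_a.png',cv2.resize(a[110:230,190:350],None,fx=5,fy=5,interpolation=2))
cv2.imwrite('pics/sc_b.png',cv2.resize(a[210:380,280:460],None,fx=3.5,fy=3.5,interpolation=2))"
```

```text
scene tray_blue 0.95 [ 0.3138 -0.2059  0.0107] [340. 128.]
scene tray_blue 0.91 [ 0.5335 -0.1107  0.0066] [297. 190.]
scene tray_blue 0.86 [ 0.3282 -0.4269  0.0083] [290.  87.]
scene tray_yellow 0.61 [ 0.5429 -0.3027  0.006 ] [253. 146.]
scene eyepiece 0.56 [0.6254 0.2986 0.0459] [376. 330.]
scene eyepiece 0.52 [0.5369 0.1056 0.0622] [350. 239.]
scene objective 0.83 [0.6237 0.2041 0.0571] [348. 293.]
scene jar_green 0.95 [0.5367 0.1064 0.0646] [350. 239.]
scene jar_red 0.72 [0.5342 0.2896 0.0616] [406. 299.]
scene jar_white 0.69 [0.6248 0.1121 0.0612] [322. 262.]
scene adapter 0.78 [0.5353 0.1969 0.0538] [376. 269.]
scene mouse 0.57 [0.7813 0.003  0.0326] [238. 271.]
side tray_blue 0.86 [ 0.3102 -0.2008  0.0058] [240. 265.]
side tray_blue 0.79 [ 0.5298 -0.1053  0.0103] [319. 227.]
side tray_blue 0.74 [ 0.3283 -0.4247  0.0074] [263. 334.]
side tray_yellow 0.89 [ 0.5551 -0.3032  0.0112] [351. 272.]
side tray_yellow 0.65 [0.61   0.1891 0.0374] [319. 165.]
side eyepiece 0.65 [0.6144 0.2868 0.0371] [312. 153.]
side objective 0.54 [0.6103 0.1891 0.0354] [319. 166.]
side jar_green 0.58 [0.5312 0.0823 0.0396] [302. 184.]
side jar_green 0.27 [0.518  0.2781 0.0385] [285. 157.]
side jar_red 0.5 [0.5224 0.2776 0.0384] [286. 157.]
side jar_red 0.26 [ 0.5531 -0.3032  0.0089] [351. 273.]
side jar_white 0.75 [0.6207 0.0965 0.0446] [330. 176.]
side adapter 0.7 [0.5259 0.1808 0.0395] [294. 169.]
side mouse 0.81 [ 0.7757 -0.0162  0.0332] [391. 190.]
[[ 0.4094  0.     -0.9124]
 [ 0.9124  0.0001  0.4094]
 [ 0.0001 -1.      0.0001]] 1.15
```

View pics/sc_a.png

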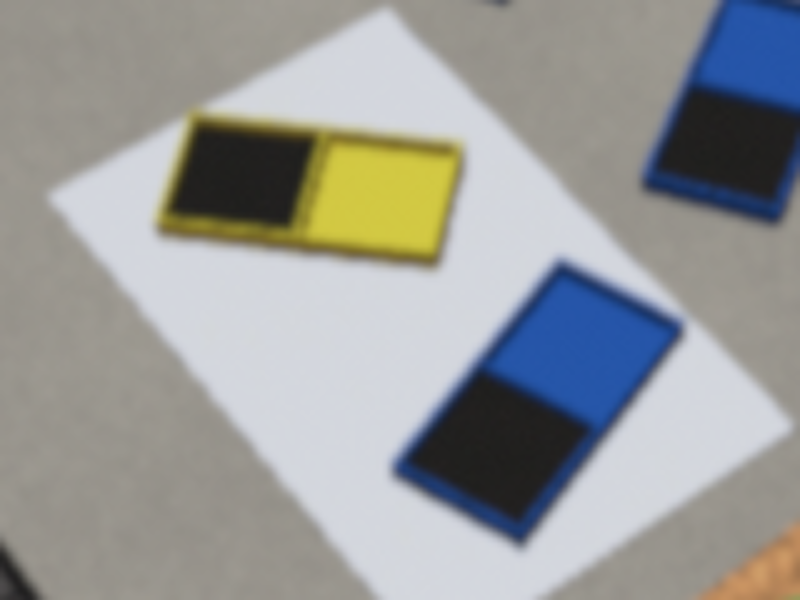

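View pics/sc_b.png

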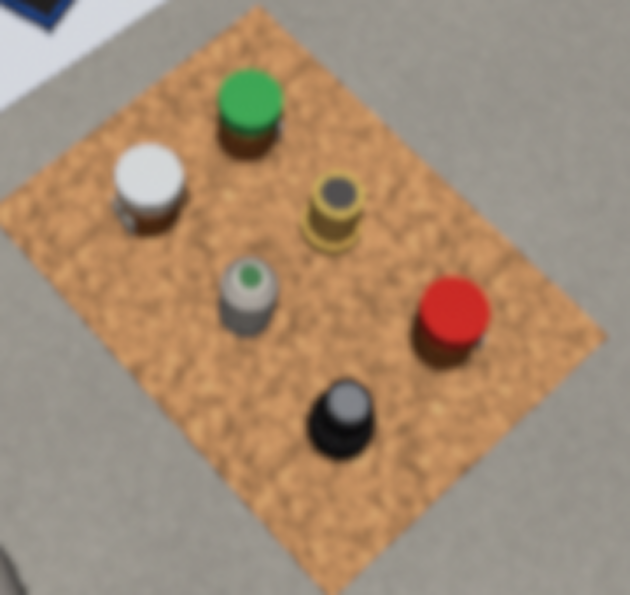

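Scene picture: the stock is on the cork mat (eyepiece at 376,328, red 409,299, objective 350,293, green 351,240). The yellow tray is at (253,147). The blue tray on the white mat, at (298,190), is the farthest left.

```bash
python3 - <<'E'
from h import *
np.set_printoptions(precision=4,suppress=True)
f=lambda u,v:(u/3.5+280,v/3.5+210); g=lambda u,v:(u/5+190,v/5+110)
for l,p,z in [('green',(251,99),.06),('red',(455,312),.06),('white',(149,177),.06),('obj',(250,276),.062),('eye',(348,402),.06),('adapter',(339,192),.057)]:
    print(l,px2w('scene',*f(*p),z)[:2])
for l,c in [('blue',[(563,262),(683,325),(522,540),(395,467)]),('yel',[(193,113),(463,145),(438,260),(160,228)])]:
    P=np.array([px2w('scene',*g(*p),.016)[:2] for p in c]);print(l,P,P.mean(0))
    m=cv2.minAreaRect((P*1000).astype(np.float32));print(m)
E
```

```text
green [0.532 0.106]
red [0.5269 0.2953]
white [0.6202 0.1099]
obj [0.6123 0.2018]
eye [0.6162 0.2979]
adapter [0.529  0.1909]
blue [[ 0.4725 -0.1679]
 [ 0.4471 -0.0959]
 [ 0.5916 -0.0409]
 [ 0.6176 -0.115 ]] [ 0.5322 -0.1049]
((532.04541015625, -104.40847778320312), (155.3727264404297, 78.44926452636719), 20.046463012695312)
yel [[ 0.5751 -0.3788]
 [ 0.4682 -0.2672]
 [ 0.525  -0.2099]
 [ 0.6324 -0.3198]] [ 0.5502 -0.2939]
((550.0346069335938, -294.3140563964844), (82.192626953125, 155.79302978515625), 44.335079193115234)
```

```bash
cat >> h.py <<'E'
def go(p,yaw=None,s=None):
    """yaw of tool x (deg, world); prints turn to do first, then shift in tool frame after the turn"""
    s=s or state();M=R.from_quat(s['orientation']).as_matrix()
    y0=np.degrees(np.arctan2(M[1,0],M[0,0]));yaw=y0 if yaw is None else yaw
    dy=(yaw-y0+180)%360-180
    d=np.asarray(p)-s['tool_pos'];c,sn=np.cos(np.radians(yaw)),np.sin(np.radians(yaw))
    # tilt error rotation vector to point straight down, in tool frame
    T=np.array([[c,0,-sn],[sn,0,c],[0,-1,0.]])
    rv=np.degrees(R.from_matrix(M.T@T).as_rotvec())
    sh=1000*T.T@d
    print('yaw %.1f turn rv %s  shift mm %s  rows %.1f'%(y0,np.round(rv,2),np.round(sh,1),np.linalg.norm(sh)/41.7))
E
python3 - <<'E'
from h import *
go([.575,.21,.23],110)
E
```

```text
yaw 65.8 turn rv [-0.000e+00 -4.417e+01  1.000e-02]  shift mm [-447.7    1.3 -176.7]  rows 11.5
```

jog_arm(
  rows="0 0 0 0 -6.3 0 0.8;0 0 0 0 -6.3 0 0.8;0 0 0 0 -6.3 0 0.8;0 0 0 0 -6.3 0 0.8;0 0 0 0 -6.3 0 0.8;0 0 0 0 -6.3 0 0.8;0 0 0 0 -6.3 0 0.8;0 0 0 0 0 0 0.8",
  squeeze=50,
)

```text
clock: 1.82
tool_pos: [0.2558, 0.5703, 0.2314]
orientation: [0.395, 0.586, -0.586, -0.395]
ft_force: [-1.3, 0.6, -0.3]
opening: 0.795
```

jog_arm(
  rows="-28 0 -11 0 0 0 0.8;-28 0 -11 0 0 0 0.8;-28 0 -11 0 0 0 0.8;-28 0 -11 0 0 0 0.8;-28 0 -11 0 0 0 0.8;-28 0 -11 0 0 0 0.8;-28 0 -11 0 0 0 0.8;-28 0 -11 0 0 0 0.8;-28 0 -11 0 0 0 0.8;-28 0 -11 0 0 0 0.8;-28 0 -11 0 0 0 0.8;-28 0 -11 0 0 0 0.8;-28 0 -11 0 0 0 0.8;-28 0 -11 0 0 0 0.8;-28 0 -11 0 0 0 0.8;-28 0 -11 0 0 0 0.8;0 0 0 0 0 0 0.8",
)

```text
clock: 3.23
tool_pos: [0.5889, 0.1959, 0.2304]
orientation: [0.414, 0.574, -0.572, -0.415]
ft_force: [0.7, -0.2, -0.4]
opening: 0.796
```

```bash
python3 - <<'E'
from h import *
s=state();print(s['clock'],s['opening']);cv2.imwrite("pics/w1.png",get_image('wrist')[:,:,::-1])
go([.575,.21,.23],110)
print(w2px('wrist',s['tool_pos'],s))
import pickle;pickle.dump(s,open('s1.pkl','wb'))
E
```

```text
3.2333 0.7964851357460024
yaw 108.4 turn rv [ 0.06 -1.58  0.24]  shift mm [14.9  0.5  7.8]  rows 0.4
(np.float64(313.8020373021381), np.float64(251.953266542913))
```

View pics/w1.png

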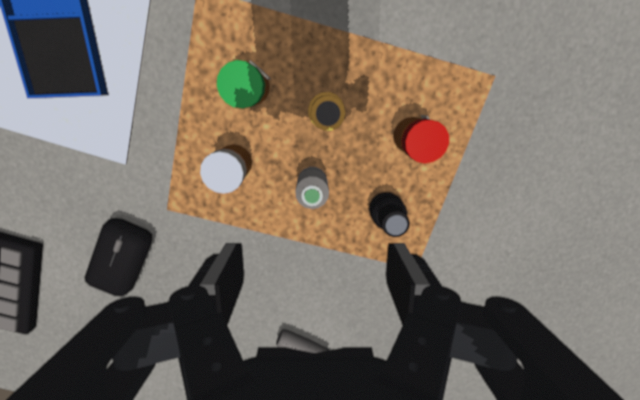

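Wrist picture: tops at green (240,84), red (428,141), objective (312,196), eyepiece (396,225), white (222,172) and adapter (327,111).

```bash
python3 - <<'E'
from h import *
import pickle;s=pickle.load(open('s1.pkl','rb'))
for l,p,z in [('green',(240,84),.06),('red',(428,141),.06),('white',(222,172),.06),('obj',(312,196),.062),('eye',(396,225),.06),('adapter',(327,112),.057)]:
    q=px2w('wrist',*p,z,s); print(l,q[:2])
go([.620,.2945,.12],110)
E
```

```text
green [0.53041988 0.10398985]
red [0.52385228 0.2930861 ]
white [0.61819777 0.10766039]
obj [0.61325656 0.20208398]
eye [0.61666665 0.29775065]
adapter [0.52900881 0.18966678]
yaw 108.4 turn rv [ 0.06 -1.58  0.24]  shift mm [ 78.9 110.5 -63.4]  rows 3.6
```

```bash
python3 - <<'E'
from h import *
go([.6165,.2978,.11],110)
E
```

```text
yaw 108.4 turn rv [ 0.06 -1.58  0.24]  shift mm [ 83.2 120.5 -61.2]  rows 3.8
```

jog_arm(
  rows="0 0 0 0 -1.6 0.2 0.8;21 0 -15.3 0 0 0 0.8;21 0 -15.3 0 0 0 0.8;21 0 -15.3 0 0 0 0.8;21 0 -15.3 0 0 0 0.8;0 24 0 0 0 0 0.8;0 24 0 0 0 0 0.8;0 24 0 0 0 0 0.8;0 24 0 0 0 0 0.8;0 24 0 0 0 0 0.8;0 0 0 0 0 0 0.8",
)

```text
clock: 4.2
tool_pos: [0.6083, 0.3207, 0.1086]
orientation: [0.401, 0.585, -0.578, -0.404]
ft_force: [-1.5, -0.4, -0.8]
opening: 0.805
```

```bash
python3 - <<'E'
from h import *
s=state();print(s['clock'],s['opening']);cv2.imwrite("pics/w2.png",get_image('wrist')[:,:,::-1])
go([.6165,.2978,.11],110)
print(w2px('wrist',[.6165,.2978,.06],s))
import pickle;pickle.dump(s,open('s2.pkl','wb'))
E
```

```text
4.2 0.8049078871839797
yaw 110.7 turn rv [0.43 0.65 0.53]  shift mm [-24.8   1.4   1.1]  rows 0.6
(np.float64(275.74786358589796), np.float64(215.5327552455796))
```

View pics/w2.png

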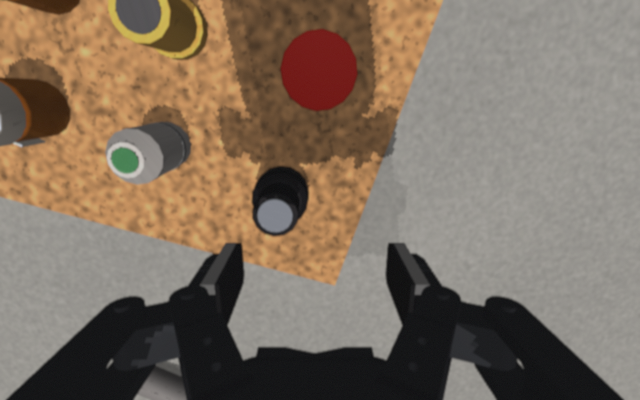

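The eyepiece top is at (276,216), which matches the prediction of (276,216). Next I correct sideways, then descend.

jog_arm(
  rows="-12 0 0 0.2 0.3 0.2 0.8;-9 0 0 0.2 0.3 0.2 0.8;-3 0 1 0 0 0 0.8;0 0 0 0 0 0 0.8;0 0 0 0 0 0 0.8",
)

```text
clock: 4.67
tool_pos: [0.6195, 0.2985, 0.1192]
orientation: [0.406, 0.582, -0.576, -0.405]
ft_force: [-0.0, 0.0, -0.2]
opening: 0.803
```

```bash
python3 - <<'E'
from h import *
go([.6165,.2978,.037],110)
E
```

```text
yaw 110.0 turn rv [ 0.49 -0.    0.17]  shift mm [ 0.4 82.2  3. ]  rows 2.0
```

jog_arm(
  rows="0 15 1 0.2 0 0.1 0.8;0 15 1 0.2 0 0.1 0.8;0 15 1 0 0 0 0.8;0 8 0 0 0 0 0.8;0 4 0 0 0 0 0.8;0 0 0 0 0 0 0.8;0 0 0 0 0 0 0.8",
)

```text
clock: 5.25
tool_pos: [0.6167, 0.2979, 0.0577]
orientation: [0.406, 0.58, -0.579, -0.405]
ft_force: [1.0, 0.1, 0.2]
opening: 0.803
```

```bash
python3 - <<'E'
from h import *
s=state();print(s['clock'],s['tool_pos']);cv2.imwrite("pics/w3.png",get_image('wrist')[:,:,::-1])
go([.6165,.2978,.037],110)
print(w2px('wrist',[.6165,.2978,.06],s))
E
```

```text
5.25 [0.61673429 0.29786533 0.05766052]
yaw 110.0 turn rv [ 0.1  -0.02 -0.01]  shift mm [-0.  20.8  0.2]  rows 0.5
(np.float64(313.8223440879839), np.float64(253.7504549872654))
```

View pics/w3.png

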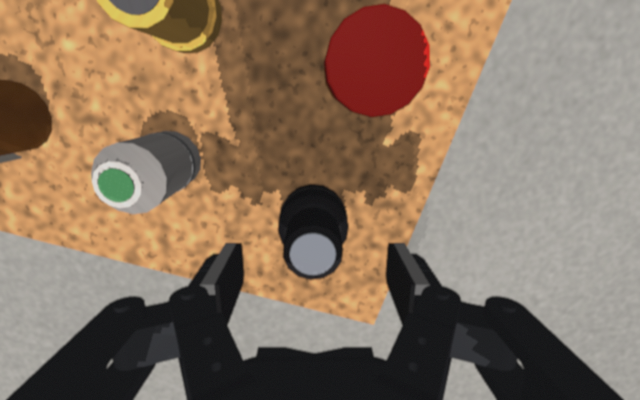

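jog_arm(
  rows="0 9 0 0 0 0 0.8;0 6 0 0 0 0 0.8;0 4 0 0 0 0 0.8;0 2 0 0 0 0 0.8;0 0 0 0 0 0 0.8;0 0 0 0 0 0 0.8",
)

```text
clock: 5.8
tool_pos: [0.6177, 0.2986, 0.0362]
orientation: [0.406, 0.581, -0.578, -0.405]
ft_force: [0.0, 0.4, -0.1]
opening: 0.803
```

jog_arm(
  rows="0 0 0 0 0 0 0.25;0 0 0 0 0 0 0.1;0 0 0 0 0 0 0.1;0 0 0 0 0 0 0.1;0 0 0 0 0 0 0.1;0 0 0 0 0 0 0.1",
  squeeze=45,
)

```text
clock: 6.3
tool_pos: [0.6182, 0.2986, 0.037]
orientation: [0.407, 0.581, -0.577, -0.405]
ft_force: [-0.2, 0.0, -0.8]
opening: 0.339
```

jog_arm(
  rows="0 -10 0 0 0 0 0.1;0 -12 0 0 0 0 0.1;0 -15 0 0 0 0 0.1;0 -15 0 0 0 0 0.1;0 -15 0 0 0 0 0.1;0 -12 0 0 0 0 0.1;0 -8 0 0 0 0 0.1;0 -4 0 0 0 0 0.1;0 0 0 0 0 0 0.1;0 0 0 0 0 0 0.1",
)

```text
clock: 7.13
tool_pos: [0.6178, 0.2985, 0.1393]
orientation: [0.407, 0.582, -0.577, -0.404]
ft_force: [0.1, 0.7, -1.2]
opening: 0.338
```

```bash
python3 - <<'E'
from h import *
s=state();print(s['clock'],s['opening'],s['ft_force'])
go([.5677,-.0918,.14],110)
cv2.imwrite("pics/w4.png",get_image('wrist')[:,:,::-1])
E
```

```text
7.1333 0.33797647876079934 [ 0.09343276  0.65648367 -1.17571888]
yaw 110.0 turn rv [ 0.46 -0.02  0.05]  shift mm [-349.6   -0.7  180.6]  rows 9.4
```

View pics/w4.png

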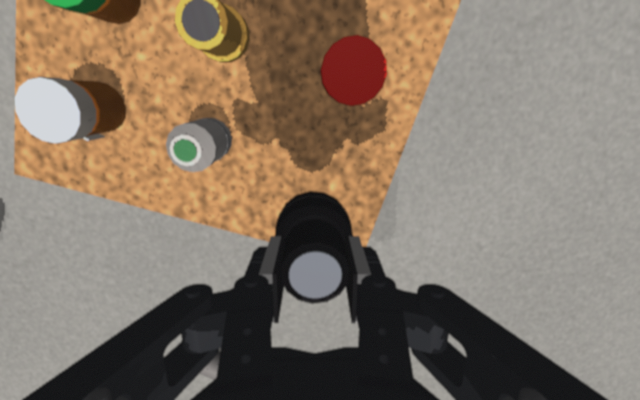

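jog_arm(
  rows="-10 0 5 0 0 0 0.1;-18 0 9 0 0 0 0.1;-22 0 11.5 0 0 0 0.1;-22 0 11.5 0 0 0 0.1;-22 0 11.5 0 0 0 0.1;-22 0 11.5 0 0 0 0.1;-22 0 11.5 0 0 0 0.1;-22 0 11.5 0 0 0 0.1;-22 0 11.5 0 0 0 0.1;-22 0 11.5 0 0 0 0.1;-22 0 11.5 0 0 0 0.1;-22 0 11.5 0 0 0 0.1;-22 0 11.5 0 0 0 0.1;-18 0 9 0 0 0 0.1;-12 0 6 0 0 0 0.1;-6 0 3 0 0 0 0.1;-3 0 1.5 0 0 0 0.1;0 0 0 0 0 0 0.1;0 0 0 0 0 0 0.1",
)

```text
clock: 8.77
tool_pos: [0.5553, -0.077, 0.1228]
orientation: [-0.403, -0.573, 0.582, 0.412]
ft_force: [1.1, 0.9, -1.4]
opening: 0.338
```

```bash
python3 - <<'E'
from h import *
s=state();print(s['clock'],s['opening'],s['ft_force'])
go([.5677,-.0918,.14],110)
cv2.imwrite("pics/w5.png",get_image('wrist')[:,:,::-1])
import pickle;pickle.dump(s,open('s5.pkl','wb'))
E
```

```text
8.7667 0.3380546238470987 [ 1.09528705  0.86631129 -1.44845362]
yaw 109.6 turn rv [-1.05 -0.4   0.17]  shift mm [-18.2 -17.2  -6.6]  rows 0.6
```

View pics/w5.png

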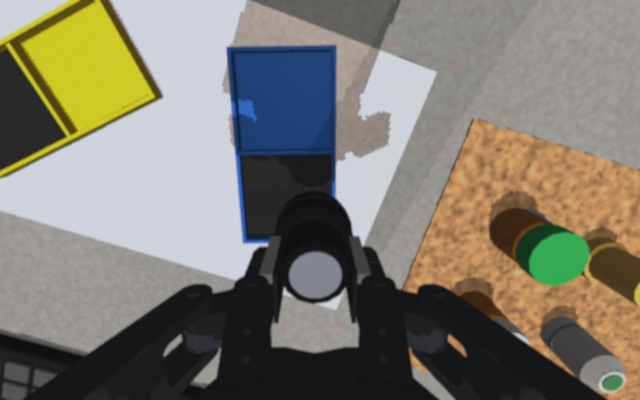

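```bash
python3 - <<'E'
from h import *
import pickle;s=pickle.load(open('s5.pkl','rb'))
P=[px2w('wrist',*p,.016,s)[:2] for p in [(228,47),(336,45),(243,242)]]
print(P,np.linalg.norm(P[0]-P[1]),np.linalg.norm(P[0]-P[2]),(P[1]+P[2])/2)
d=P[2]-P[0];e=P[1]-P[0];print(np.degrees(np.arctan2(d[1],d[0])),np.degrees(np.arctan2(e[1],e[0])))
E
python3 -c "
import cv2
a=cv2.imread('pics/w5.png');cv2.imwrite('pics/w5b.png',cv2.resize(a[30:260,190:370],None,fx=3,fy=2.6,interpolation=2))"
```

```text
[array([ 0.47227218, -0.17269569]), array([ 0.44461029, -0.09914271]), array([ 0.61759487, -0.11959459])] 0.0785825745005424 0.15472043530121174 [ 0.53110258 -0.10936865]
20.0723684302311 110.61033277939599
```

View pics/w5b.png

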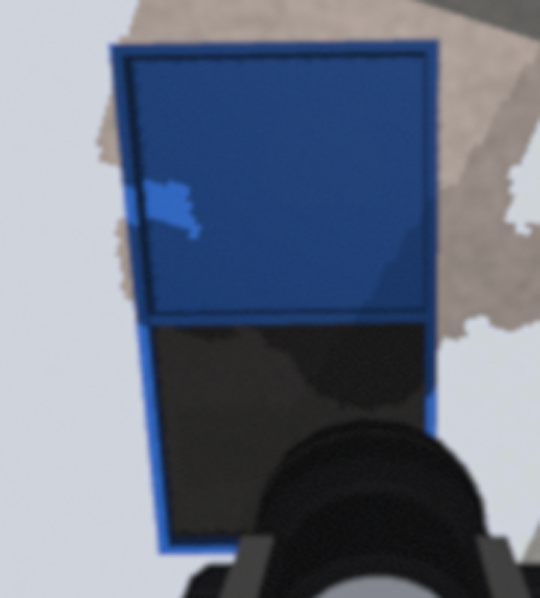

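```bash
python3 - <<'E'
from h import *
go([.5672,-.0939,.06],110.2)
E
```

```text
yaw 109.6 turn rv [-1.05 -0.57  0.18]  shift mm [-20.2  62.7  -5.2]  rows 1.6
```

jog_arm(
  rows="-8 0 -2 -0.4 -0.2 0.1 0.1;-7 0 -2 -0.4 -0.2 0.1 0.1;-4 0 -1 0 0 0 0.1;0 0 0 0 0 0 0.1;0 0 0 0 0 0 0.1",
)

```text
clock: 9.23
tool_pos: [0.5687, -0.0911, 0.1224]
orientation: [-0.403, -0.58, 0.581, 0.404]
ft_force: [0.0, -0.0, -1.5]
opening: 0.339
```

```bash
python3 - <<'E'
from h import *
go([.5672,-.0939,.055],110.2)
E
```

```text
yaw 110.4 turn rv [-0.13  0.18 -0.01]  shift mm [-2.1 67.4  2.3]  rows 1.6
```

jog_arm(
  rows="-1 10 1 0 0 0 0.1;-1 13 1 0 0 0 0.1;0 13 0 0 0 0 0.1;0 10 0 0 0 0 0.1;0 6 0 0 0 0 0.1;0 3 0 0 0 0 0.1;0 0 0 0 0 0 0.1;0 0 0 0 0 0 0.1",
)

```text
clock: 9.9
tool_pos: [0.5669, -0.0929, 0.0621]
orientation: [-0.403, -0.58, 0.582, 0.404]
ft_force: [0.8, -0.2, -0.4]
opening: 0.341
```

```bash
python3 - <<'E'
from h import *
print(state()['ft_force'])
go([.5672,-.0939,.0435],110.2)
E
```

```text
[ 0.83083883 -0.16706843 -0.43100578]
yaw 110.5 turn rv [-0.16  0.25  0.03]  shift mm [-1.  18.6  0.1]  rows 0.4
```

jog_arm(
  rows="0 6 0 0 0 0 0.1;0 4 0 0 0 0 0.1;0 3 0 0 0 0 0.1;0 2 0 0 0 0 0.1;0 1 0 0 0 0 0.1;0 0 0 0 0 0 0.1;0 0 0 0 0 0 0.1",
)

```text
clock: 10.48
tool_pos: [0.5682, -0.0929, 0.0461]
orientation: [-0.403, -0.581, 0.581, 0.403]
ft_force: [-0.1, 0.4, -1.1]
opening: 0.334
```

jog_arm(
  rows="0 1.5 0 0 0 0 0.1;0 1 0 0 0 0 0.1;0 0.5 0 0 0 0 0.1;0 0.5 0 0 0 0 0.1;0 0 0 0 0 0 0.1",
)

```text
clock: 10.9
tool_pos: [0.5686, -0.093, 0.0429]
orientation: [0.404, 0.581, -0.581, -0.403]
ft_force: [-0.3, -0.5, -0.9]
opening: 0.338
```

jog_arm(
  rows="0 0.6 0 0 0 0 0.1;0 0.6 0 0 0 0 0.1;0 0 0 0 0 0 0.1",
)

```text
clock: 11.15
tool_pos: [0.569, -0.0929, 0.0431]
orientation: [0.404, 0.581, -0.58, -0.403]
ft_force: [-0.5, -0.3, -1.2]
opening: 0.341
```

jog_arm(
  rows="0 1.5 0 0 0 0 0.1;0 1.5 0 0 0 0 0.1;0 0 0 0 0 0 0.1",
)

```text
clock: 11.4
tool_pos: [0.5702, -0.093, 0.0433]
orientation: [0.405, 0.582, -0.58, -0.402]
ft_force: [-0.8, -0.6, -1.4]
opening: 0.341
```

```bash
python3 - <<'E'
from h import *
for i in range(3):
    s=state();print(s['tool_pos'],s['ft_force'],s['torque']);im=get_image('side')
go([.5672,-.0939,.0435],110.2)
cv2.imwrite("pics/s6.png",cv2.resize(im[150:290,250:420,::-1],None,fx=4.5,fy=4.2,interpolation=2))
cv2.imwrite("pics/w6.png",get_image('wrist')[:,:,::-1])
E
```

```text
[ 0.57016184 -0.09302627  0.04326233] [-0.79997413 -0.63519254 -1.37647887] [-0.01784774 -0.00778099 -0.05046704]
[ 0.57031641 -0.09304946  0.04317476] [ 0.83583696  0.07623179 -0.08269043] [-0.00988512 -0.01283879 -0.00724128]
[ 0.57024829 -0.09305083  0.04285412] [-0.10253283 -1.17899592  3.62287826] [-0.08761501  0.00091551  0.0180705 ]
yaw 110.4 turn rv [ 0.26  0.24 -0.08]  shift mm [ 0.3 -0.7  3.2]  rows 0.1
```

View pics/s6.png

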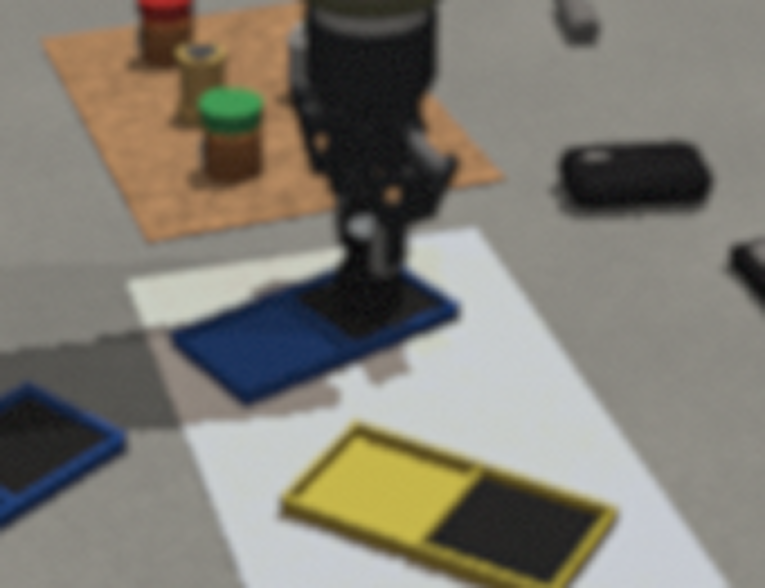

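View pics/w6.png

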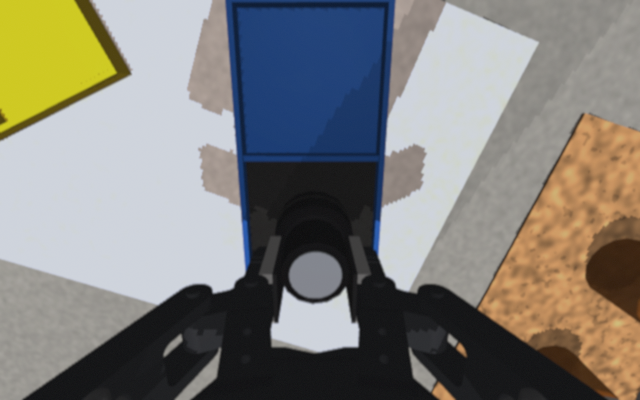

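Contact is confirmed: +3.6 N at z = 0.043. I'm releasing the eyepiece.

jog_arm(
  rows="0 0 0 0 0 0 0.4;0 0 0 0 0 0 0.5;0 0 0 0 0 0 0.65;0 0 0 0 0 0 0.75;0 0 0 0 0 0 0.75;0 -4 0 0 0 0 0.75;0 -8 0 0 0 0 0.75;0 -14 0 0 0 0 0.75;0 -18 0 0 0 0 0.75;0 -18 0 0 0 0 0.75;0 -18 0 0 0 0 0.75;0 -6 0 0 0 0 0.75;0 0 0 0 0 0 0.75;0 0 0 0 0 0 0.75",
)

```text
clock: 12.77
tool_pos: [0.5692, -0.0931, 0.1346]
orientation: [0.404, 0.582, -0.58, -0.402]
ft_force: [-0.3, 0.3, 0.1]
opening: 0.752
```

```bash
python3 - <<'E'
from h import *
s=state();print(s['clock'],s['opening'],s['tool_pos'])
cv2.imwrite("pics/w7.png",get_image('wrist')[:,:,::-1])
go([.5307,.1045,.14],110.2)
import pickle;pickle.dump(s,open('s7.pkl','wb'))
E
```

```text
12.7667 0.7523380288026773 [ 0.5691867  -0.09314521  0.13456072]
yaw 110.4 turn rv [ 0.17  0.23 -0.06]  shift mm [198.8  -5.7 -32.3]  rows 4.8
```

View pics/w7.png

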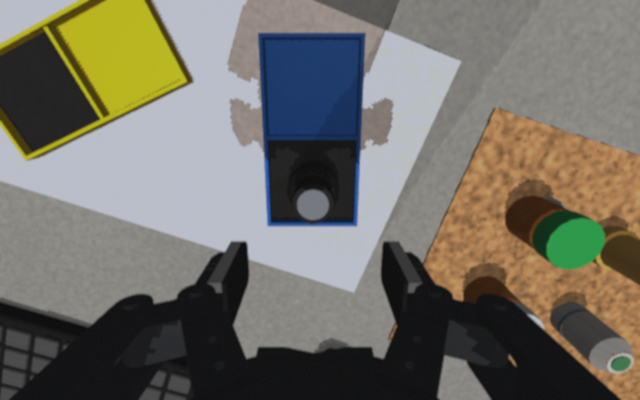

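The eyepiece stands in the pad compartment, top at (313,204). Blue tray corners are (260,34), (364,34), (357,225) and (268,225).

jog_arm(
  rows="15 0 -2 0 0 0 0.8;25 0 -4 0 0.2 0 0.8;28 0 -5 0 0 0 0.8;28 0 -5 0 0 0 0.8;28 0 -5 0 0 0 0.8;25 0 -4 0 0 0 0.8;14 0 -2 0 0 0 0.8;6 0 -1 0 0 0 0.8;0 0 0 0 0 0 0.8;0 0 0 0 0 0 0.8",
)

```text
clock: 13.65
tool_pos: [0.5298, 0.0792, 0.1229]
orientation: [-0.403, -0.576, 0.583, 0.408]
ft_force: [0.3, -0.1, 0.7]
opening: 0.798
```

```bash
python3 - <<'E'
from h import *
import pickle;s=pickle.load(open('s7.pkl','rb'))
P=np.array([px2w('wrist',*p,.016,s)[:2] for p in [(260,34),(364,34),(357,225),(268,225)]]);print(P.mean(0),cv2.minAreaRect((P*1000).astype(np.float32)))
print(px2w('wrist',313,204,.066,s))
s=state()
cv2.imwrite("pics/w8.png",get_image('wrist')[:,:,::-1])
go([.5307,.1045,.10],110.2)
print(w2px('wrist',[.5307,.1045,.06],s))
E
```

```text
[ 0.53145511 -0.10897073] ((531.4414672851562, -108.98162078857422), (154.52296447753906, 79.40691375732422), 20.480920791625977)
[ 0.56833167 -0.09432149  0.066     ]
yaw 110.0 turn rv [-0.74 -0.21 -0.  ]  shift mm [23.7 22.9 -9.6]  rows 0.8
(np.float64(347.46716824592806), np.float64(222.58492939847497))
```

View pics/w8.png

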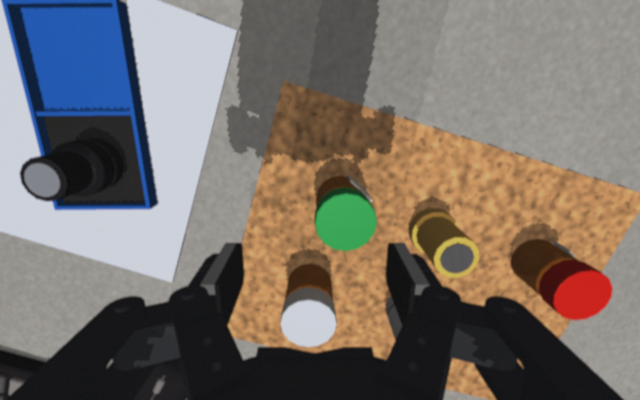

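jog_arm(
  rows="8 0 -3 -0.3 -0.1 0 0.8;8 0 -3 -0.3 -0.1 0 0.8;5 0 -3 0 0 0 0.8;2 0 0 0 0 0 0.8;0 0 0 0 0 0 0.8",
)

```text
clock: 14.12
tool_pos: [0.5315, 0.1019, 0.1224]
orientation: [-0.406, -0.578, 0.579, 0.406]
ft_force: [0.5, 1.3, -0.4]
opening: 0.797
```

```bash
python3 - <<'E'
from h import *
s=state()
cv2.imwrite("pics/w9.png",get_image('wrist')[:,:,::-1])
go([.5307,.1045,.034],110.2)
print(w2px('wrist',[.5307,.1045,.06],s))
E
```

```text
yaw 109.8 turn rv [-0.09 -0.36 -0.06]  shift mm [ 2.9 88.4 -0.2]  rows 2.1
(np.float64(318.0291781011059), np.float64(209.2881678844056))
```

View pics/w9.png

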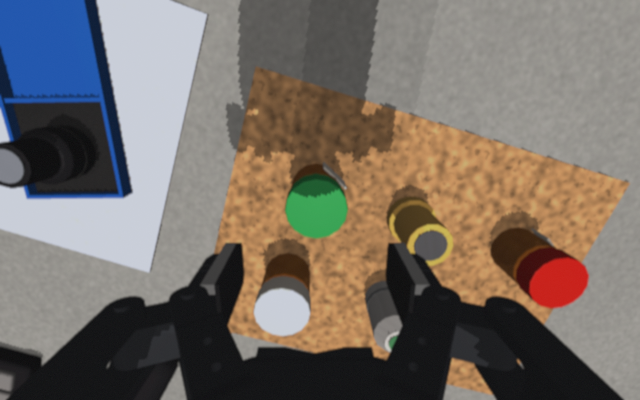

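jog_arm(
  rows="1 12 0 0 -0.3 0 0.8;1 17 0 0 0 0 0.8;0 17 0 0 0 0 0.8;0 12 0 0 0 0 0.8;0 8 0 0 0 0 0.8;0 4 0 0 0 0 0.8;0 0 0 0 0 0 0.8;0 0 0 0 0 0 0.8",
)

```text
clock: 14.83
tool_pos: [0.5306, 0.1018, 0.0462]
orientation: [-0.405, -0.579, 0.581, 0.405]
ft_force: [-0.2, -0.2, -0.6]
opening: 0.797
```

```bash
python3 - <<'E'
from h import *
go([.530,.104,.034],110.2)
E
```

```text
yaw 110.1 turn rv [-0.09 -0.07 -0.11]  shift mm [ 2.3 12.2 -0.2]  rows 0.3
```

jog_arm(
  rows="1 4 0 0 0 0 0.8;1 4 0 0 0 0 0.8;0.5 3 0 0 0 0 0.8;0 1.5 0 0 0 0 0.8;0 0 0 0 0 0 0.8;0 0 0 0 0 0 0.8",
)

```text
clock: 15.33
tool_pos: [0.5312, 0.1048, 0.0345]
orientation: [0.406, 0.58, -0.579, -0.404]
ft_force: [0.5, 0.3, -1.0]
opening: 0.8
```

jog_arm(
  rows="0 0 0 0 0 0 0.5;0 0 0 0 0 0 0.35;0 0 0 0 0 0 0.35;0 0 0 0 0 0 0.3;0 0 0 0 0 0 0.3;0 0 0 0 0 0 0.3",
  squeeze=40,
)

```text
clock: 15.83
tool_pos: [0.5315, 0.1049, 0.0351]
orientation: [0.406, 0.58, -0.579, -0.404]
ft_force: [0.0, 0.3, -0.6]
opening: 0.505
```

jog_arm(
  rows="0 -10 0 0 0 0 0.3;0 -12 0 0 0 0 0.3;0 -15 0 0 0 0 0.3;0 -18 0 0 0 0 0.3;0 -18 0 0 0 0 0.3;0 -15 0 0 0 0 0.3;0 -8 0 0 0 0 0.3;0 -4 0 0 0 0 0.3;0 0 0 0 0 0 0.3;0 0 0 0 0 0 0.3",
)

```text
clock: 16.67
tool_pos: [0.5311, 0.1046, 0.1467]
orientation: [0.407, 0.581, -0.578, -0.403]
ft_force: [0.1, 0.3, -0.8]
opening: 0.5
```

```bash
python3 - <<'E'
from h import *
go([.4958,-.1205,.14],110.2)
E
```

```text
yaw 110.1 turn rv [ 0.32 -0.1  -0.13]  shift mm [-199.     6.7  110.8]  rows 5.5
```

jog_arm(
  rows="-10 0 6 0 0 0 0.3;-17 0 9.5 0 0 0 0.3;-20 0 11 0 0 0 0.3;-20 0 11 0 0 0 0.3;-20 0 11 0 0 0 0.3;-20 0 11 0 0 0 0.3;-20 0 11 0 0 0 0.3;-20 0 11 0 0 0 0.3;-16 0 9 0 0 0 0.3;-9 0 5 0 0 0 0.3;-4 0 2 0 0 0 0.3;0 0 0 0 0 0 0.3;0 0 0 0 0 0 0.3;0 0 0 0 0 0 0.3",
)

```text
clock: 17.83
tool_pos: [0.4872, -0.1116, 0.135]
orientation: [-0.402, -0.575, 0.583, 0.41]
ft_force: [-0.5, -0.7, -0.4]
opening: 0.503
```

```bash
python3 - <<'E'
from h import *
go([.4958,-.1205,.055],110.2)
cv2.imwrite("pics/w10.png",get_image('wrist')[:,:,::-1])
E
```

```text
yaw 109.9 turn rv [-0.85 -0.27  0.15]  shift mm [-11.3  80.   -5. ]  rows 1.9
```

View pics/w10.png

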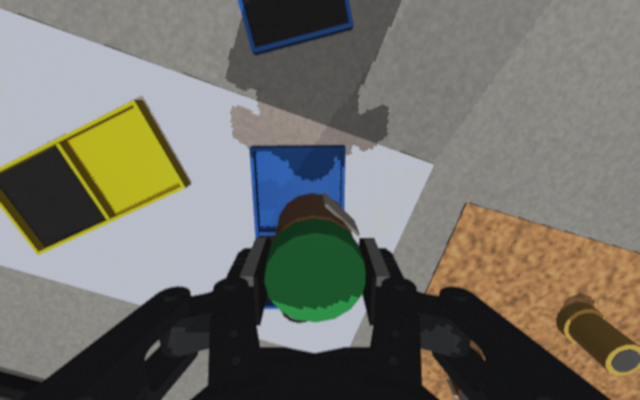

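The green jar is held over the blue tray. The yellow tray shows corners at (137,100), (188,185) and (40,252).

jog_arm(
  rows="-5 0 -2 -0.4 -0.1 0.1 0.3;-4 0 -2 -0.4 -0.1 0 0.3;-2 0 -1 0 0 0 0.3;0 0 0 0 0 0 0.3",
)

```text
clock: 18.22
tool_pos: [0.4973, -0.1182, 0.1348]
orientation: [0.403, 0.581, -0.58, -0.403]
ft_force: [0.6, -0.5, -0.7]
opening: 0.505
```

jog_arm(
  rows="0 10 0 0 0 0 0.3;0 14 0 0 0 0 0.3;0 16 0 0 0 0 0.3;0 14 0 0 0 0 0.3;0 8 0 0 0 0 0.3;0 4 0 0 0 0 0.3;0 0 0 0 0 0 0.3;0 0 0 0 0 0 0.3",
)

```text
clock: 18.88
tool_pos: [0.4977, -0.1173, 0.0634]
orientation: [0.403, 0.582, -0.58, -0.403]
ft_force: [-0.1, -0.2, -0.2]
opening: 0.495
```

```bash
python3 - <<'E'
from h import *
print(state()['ft_force'])
go([.4958,-.1205,.038],110.2)
E
```

```text
[-0.11127554 -0.19663496 -0.15794387]
yaw 110.5 turn rv [0.08 0.31 0.06]  shift mm [-2.3 25.4  2.9]  rows 0.6
```

jog_arm(
  rows="-1 6 1.5 0 0.2 0 0.3;-1 6 1.5 0 0 0 0.3;0 4 0 0 0 0 0.3;0 3 0 0 0 0 0.3;0 1.5 0 0 0 0 0.3;0 0 0 0 0 0 0.3;0 0 0 0 0 0 0.3",
)

```text
clock: 19.47
tool_pos: [0.4967, -0.1208, 0.0426]
orientation: [0.405, 0.581, -0.579, -0.403]
ft_force: [1.2, -0.1, -0.6]
opening: 0.497
```

```bash
python3 - <<'E'
from h import *
print(state()['ft_force'])
go([.4958,-.1205,.038],110.2)
E
```

```text
[ 1.19073716 -0.05066417 -0.58251843]
yaw 110.3 turn rv [ 0.26  0.08 -0.01]  shift mm [0.7 4.6 0.8]  rows 0.1
```

jog_arm(
  rows="0 2 0 0.2 0 0 0.3;0 1.5 0 0 0 0 0.3;0 1 0 0 0 0 0.3;0 1 0 0 0 0 0.3;0 0 0 0 0 0 0.3;0 0 0 0 0 0 0.3",
)

```text
clock: 19.97
tool_pos: [0.4981, -0.1207, 0.0382]
orientation: [0.405, 0.581, -0.58, -0.403]
ft_force: [-0.2, 0.8, -0.9]
opening: 0.499
```

jog_arm(
  rows="0 1 0 0 0 0 0.3;0 1.5 0 0 0 0 0.3;0 0 0 0 0 0 0.3;0 0 0 0 0 0 0.3",
)

```text
clock: 20.3
tool_pos: [0.4999, -0.1206, 0.0386]
orientation: [0.406, 0.582, -0.579, -0.402]
ft_force: [0.5, 0.4, -0.5]
opening: 0.501
```

```bash
python3 - <<'E'
from h import *
for i in range(5):
    s=state();print(s['tool_pos'],s['ft_force'][2]);get_image('side')
E
```

```text
[ 0.49988144 -0.12062804  0.0385531 ] -0.510011629578744
[ 0.49978583 -0.120665    0.03843422] -0.39289992244337746
[ 0.49963464 -0.12059432  0.03823229] -1.0677317941743176
[ 0.49950913 -0.12059363  0.03810833] -0.27212875377792833
[ 0.49950122 -0.1206107   0.03808421] -0.48695308138455995
```

jog_arm(
  rows="0 1 1 -0.2 0 0 0.3;0 1.5 1 0 0 0 0.3;0 2 0 0 0 0 0.3;0 0 0 0 0 0 0.3",
)

```text
clock: 20.88
tool_pos: [0.5017, -0.1207, 0.038]
orientation: [0.408, 0.585, -0.576, -0.4]
ft_force: [-0.2, 0.6, -1.3]
opening: 0.501
```

```bash
python3 - <<'E'
from h import *
for i in range(4):
    s=state();print(s['tool_pos'],s['ft_force'][2]);get_image('side')
E
```

```text
[ 0.50165009 -0.12067051  0.03796713] -1.2704165763401698
[ 0.50166404 -0.12074519  0.03788508] 0.12361544061954677
[ 0.50150424 -0.12075006  0.03759285] 4.955880342031993
[ 0.50163397 -0.12074476  0.03759864] 4.328888142685365
```

```bash
python3 - <<'E'
from h import *
go([.4958,-.1205,.038],110.2)
E
```

```text
yaw 110.3 turn rv [ 0.99  0.11 -0.14]  shift mm [ 2.2 -0.4  5.4]  rows 0.1
```

jog_arm(
  rows="0 0 0 0.5 0 0 0.3;0 0 0 0.4 0 0 0.55;0 0 0 0 0 0 0.6;0 0 0 0 0 0 0.7;0 0 0 0 0 0 0.75;0 0 0 0 0 0 0.75;0 -4 0 0 0 0 0.75;0 -8 0 0 0 0 0.75;0 -14 0 0 0 0 0.75;0 -18 0 0 0 0 0.75;0 -18 0 0 0 0 0.75;0 -18 0 0 0 0 0.75;0 -6 0 0 0 0 0.75;0 0 0 0 0 0 0.75;0 0 0 0 0 0 0.75",
)

```text
clock: 22.33
tool_pos: [0.4997, -0.1208, 0.1289]
orientation: [-0.404, -0.579, 0.581, 0.404]
ft_force: [-0.3, -0.3, -0.6]
opening: 0.745
```

```bash
python3 - <<'E'
from h import *
s=state();print(s['clock'],s['opening'],s['tool_pos'])
cv2.imwrite("pics/w11.png",get_image('wrist')[:,:,::-1])
go([.6128,.202,.14],44)
import pickle;pickle.dump(s,open('s11.pkl','wb'))
E
```

```text
22.3333 0.7448781557580408 [ 0.49967691 -0.1207783   0.12887761]
yaw 110.3 turn rv [-0.15 66.25 -0.19]  shift mm [305.7 -11.5 153.5]  rows 8.2
```

View pics/w11.png

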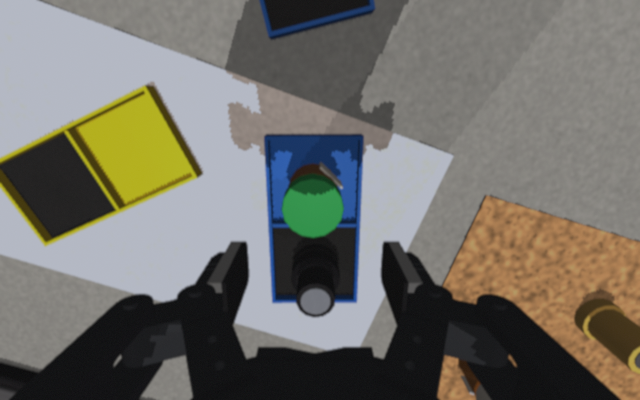

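The green jar stands in the bare compartment, lid at (313,207). The eyepiece is still fine.

jog_arm(
  rows="0 -3 0 0 5 0 0.8;0 -3 0 0 6.7 0 0.8;0 -2 0 0 6.7 0 0.8;0 0 0 0 6.7 0 0.8;0 0 0 0 6.7 0 0.8;0 0 0 0 6.7 0 0.8;0 0 0 0 6.7 0 0.8;0 0 0 0 6.7 0 0.8;0 0 0 0 6.7 0 0.8;0 0 0 0 5 0 0.8;0 0 0 0 2 0 0.8;0 0 0 0 0 0 0.8",
)

```text
clock: 23.38
tool_pos: [0.4918, -0.12, 0.1228]
orientation: [-0.659, -0.241, 0.258, 0.664]
ft_force: [0.6, -0.7, 0.2]
opening: 0.795
```

```bash
python3 - <<'E'
from h import *
import pickle;s=pickle.load(open('s11.pkl','rb'))
P=[px2w('wrist',*p,.016,s)[:2] for p in [(150,85),(200,175),(45,243)]]
d=P[2]-P[1];print(P,(P[0]+P[2])/2,np.linalg.norm(d),np.linalg.norm(P[0]-P[1]),np.degrees(np.arctan2(d[1],d[0])))
print(px2w('wrist',313,207,.063,s),px2w('wrist',316,301,.066,s))
go([.6128,.202,.14],44); print(state()['joint_pos'])
E
```

```text
[array([ 0.46586847, -0.26806757]), array([ 0.52174452, -0.21452511]), array([ 0.63045544, -0.3287071 ])] [ 0.54816196 -0.29838734] 0.1576565558489561 0.07738816185561885 -46.40608381248166
[ 0.49966812 -0.12212747  0.063     ] [ 0.56898857 -0.0941766   0.066     ]
yaw 41.3 turn rv [-0.86 -2.67 -1.15]  shift mm [310.7 -17.2 147.6]  rows 8.3
[-0.21414434  0.18333141  0.39660457  1.90334063 -0.07150943  1.09397307
  0.93235109]
```

jog_arm(
  rows="12 -2 6 0 -1.3 0 0.8;22 -3 10 -0.4 -1.3 -0.5 0.8;26 -3 12.3 -0.4 0 -0.5 0.8;26 -2 12.3 0 0 0 0.8;26 -2 12.3 0 0 0 0.8;26 -1 12.3 0 0 0 0.8;26 0 12.3 0 0 0 0.8;26 0 12.3 0 0 0 0.8;26 0 12.3 0 0 0 0.8;26 0 12.3 0 0 0 0.8;22 0 11 0 0 0 0.8;14 0 7 0 0 0 0.8;7 0 4 0 0 0 0.8;3 0 2 0 0 0 0.8;0 0 0 0 0 0 0.8;0 0 0 0 0 0 0.8",
)

```text
clock: 24.72
tool_pos: [0.5983, 0.2296, 0.1317]
orientation: [-0.643, -0.284, 0.283, 0.653]
ft_force: [-0.2, 0.1, -0.2]
opening: 0.799
```

```bash
python3 - <<'E'
from h import *
s=state();print(s['clock'])
cv2.imwrite("pics/w12.png",get_image('wrist')[:,:,::-1])
go([.6128,.202,.10],44)
print(w2px('wrist',[.6128,.202,.062],s))
E
```

```text
24.7167
yaw 47.2 turn rv [-0.71  3.19  0.37]  shift mm [ -8.5  31.7 -29.7]  rows 1.1
(np.float64(299.8240809726104), np.float64(244.3467804310918))
```

View pics/w12.png

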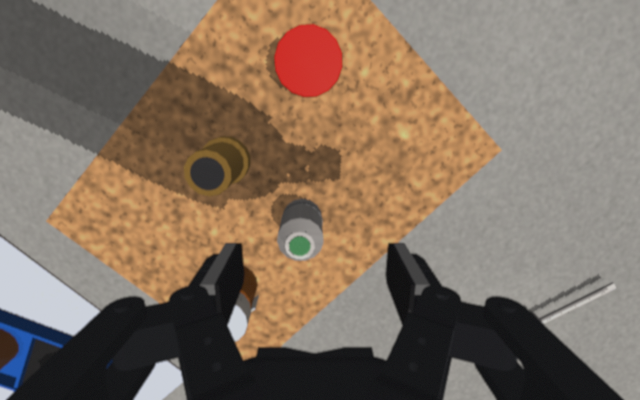

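jog_arm(
  rows="0 0 0 -0.3 1.6 0.2 0.8;0 0 0 -0.3 1.6 0.2 0.8;-4 0 -10 0 0 0 0.8;-3 0 -10 0 0 0 0.8;-1 0 -6 0 0 0 0.8;0 0 -2 0 0 0 0.8;0 0 0 0 0 0 0.8;0 0 0 0 0 0 0.8",
)

```text
clock: 25.43
tool_pos: [0.6145, 0.1908, 0.1329]
orientation: [0.657, 0.261, -0.262, -0.657]
ft_force: [0.3, -0.3, 0.4]
opening: 0.799
```

```bash
python3 - <<'E'
from h import *
s=state()
cv2.imwrite("pics/w13.png",get_image('wrist')[:,:,::-1])
go([.6128,.202,.027],44)
print(w2px('wrist',[.6128,.202,.062],s))
E
```

```text
yaw 43.4 turn rv [ 0.06 -0.58 -0.06]  shift mm [  6.5 105.9   9.2]  rows 2.6
(np.float64(323.85307897121425), np.float64(192.42973212356145))
```

View pics/w13.png

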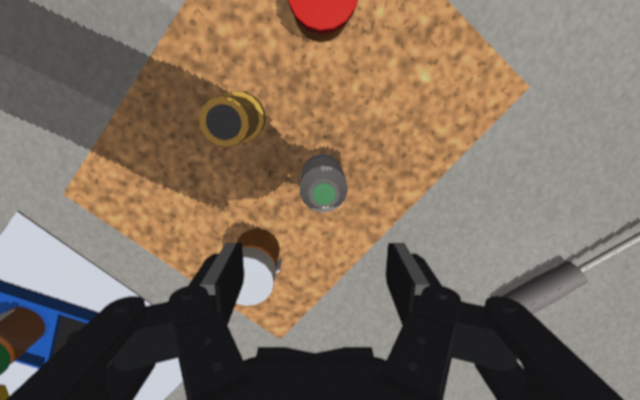

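jog_arm(
  rows="3 5 4 0 -0.4 0 0.8;2 10 2.5 0 -0.2 0 0.8;1 12 1 0 0 0 0.8;0 10 0 0 0 0 0.8;0 6 0 0 0 0 0.8;0 3 0 0 0 0 0.8;0 0 0 0 0 0 0.8;0 0 0 0 0 0 0.8",
)

```text
clock: 26.15
tool_pos: [0.6112, 0.2039, 0.0794]
orientation: [0.655, 0.265, -0.268, -0.655]
ft_force: [0.2, -0.2, -0.2]
opening: 0.799
```

```bash
python3 - <<'E'
from h import *
s=state()
cv2.imwrite("pics/w14.png",get_image('wrist')[:,:,::-1])
go([.6128,.202,.027],44)
print(w2px('wrist',[.6128,.202,.062],s))
E
```

```text
yaw 44.3 turn rv [-0.09  0.31 -0.23]  shift mm [-0.2 52.5 -2.4]  rows 1.3
(np.float64(314.31894715916025), np.float64(241.30112811580977))
```

View pics/w14.png

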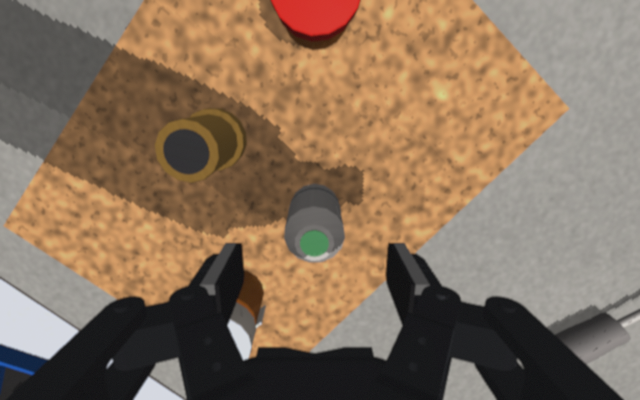

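jog_arm(
  rows="0 9 -1 0 0.2 -0.2 0.8;0 12 -1 0 0 0 0.8;0 10 -1 0 0 0 0.8;0 7 0 0 0 0 0.8;0 4 0 0 0 0 0.8;0 2 0 0 0 0 0.8;0 0 0 0 0 0 0.8;0 0 0 0 0 0 0.8",
)

```text
clock: 26.87
tool_pos: [0.614, 0.2008, 0.0311]
orientation: [-0.655, -0.265, 0.265, 0.656]
ft_force: [0.0, 0.3, 0.0]
opening: 0.798
```

```bash
python3 - <<'E'
from h import *
go([.6130,.201,.027],44)
E
```

```text
yaw 44.0 turn rv [-0.05  0.04  0.03]  shift mm [-0.6  4.1  0.8]  rows 0.1
```

jog_arm(
  rows="0 2 0.5 0 0 0 0.8;0 1.5 0 0 0 0 0.8;0 0 0 0 0 0 0.8;0 0 0 0 0 0 0.4;0 0 0 0 0 0 0.2;0 0 0 0 0 0 0.2;0 0 0 0 0 0 0.2;0 0 0 0 0 0 0.2;0 0 0 0 0 0 0.2",
  squeeze=50,
)

```text
clock: 27.62
tool_pos: [0.6146, 0.2019, 0.0292]
orientation: [-0.655, -0.266, 0.264, 0.656]
ft_force: [0.3, -0.6, -1.7]
opening: 0.407
```

jog_arm(
  rows="0 -10 0 0 0 0 0.2;0 -13 0 0 0 0 0.2;0 -16 0 0 0 0 0.2;0 -18 0 0 0 0 0.2;0 -18 0 0 0 0 0.2;0 -15 0 0 0 0 0.2;0 -8 0 0 0 0 0.2;0 -4 0 0 0 0 0.2;0 0 0 0 0 0 0.2;0 0 0 0 0 0 0.2",
)

```text
clock: 28.45
tool_pos: [0.6143, 0.2012, 0.1432]
orientation: [-0.655, -0.267, 0.263, 0.656]
ft_force: [0.1, 1.0, -0.4]
opening: 0.403
```

```bash
python3 - <<'E'
from h import *
print(state()['opening'],state()['ft_force'])
go([.576,-.3235,.15],44)
cv2.imwrite("pics/w15.png",get_image('wrist')[:,:,::-1])
E
```

```text
0.4028073103821317 [ 0.05713215  1.00031128 -0.40740672]
yaw 44.0 turn rv [0.04 0.02 0.3 ]  shift mm [-392.1   -6.8 -350.8]  rows 12.6
```

View pics/w15.png

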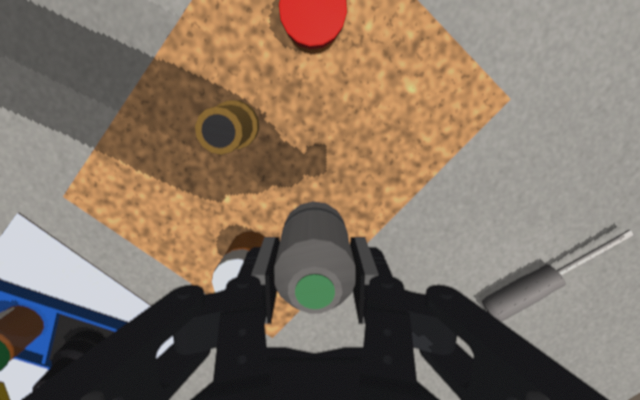

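jog_arm(
  rows="-8 -2 -7 0 0 0 0.2;-15 -2 -13 0 0 0 0.2;-20 -1 -18 0 0 0 0.2;-22 -1 -20 0 0 0 0.2;-22 -1 -20 0 0 0 0.2;-22 -1 -20 0 0 0 0.2;-22 -1 -20 0 0 0 0.2;-22 -1 -20 0 0 0 0.2;-22 -1 -20 0 0 0 0.2;-22 -1 -20 0 0 0 0.2;-22 -1 -20 0 0 0 0.2;-22 -1 -20 0 0 0 0.2;-22 -1 -20 0 0 0 0.2;-22 -1 -20 0 0 0 0.2;-22 -1 -20 0 0 0 0.2;-22 -1 -20 0 0 0 0.2;-20 -1 -18 0 0 0 0.2;-15 0 -13 0 0 0 0.2;-8 0 -7 0 0 0 0.2;-4 0 -3 0 0 0 0.2",
)

```text
clock: 30.17
tool_pos: [0.559, -0.3394, 0.1455]
orientation: [-0.652, -0.255, 0.273, 0.66]
ft_force: [-0.5, -0.4, -1.9]
opening: 0.401
```

jog_arm(
  rows="0 0 0 0 0 0 0.2;0 0 0 0 0 0 0.2;0 0 0 0 0 0 0.2",
)

```text
clock: 30.42
tool_pos: [0.558, -0.3387, 0.1442]
orientation: [-0.652, -0.255, 0.273, 0.66]
ft_force: [-0.1, -0.5, -1.0]
opening: 0.404
```

```bash
python3 - <<'E'
from h import *
s=state();print(s['clock'],s['opening'],s['ft_force'])
go([.576,-.3235,.12],44)
cv2.imwrite("pics/w16.png",get_image('wrist')[:,:,::-1])
import pickle;pickle.dump(s,open('s16.pkl','wb'))
E
```

```text
30.4167 0.4044629937199704 [-0.08909798 -0.5391325  -1.00599986]
yaw 43.8 turn rv [-1.22 -0.2  -1.11]  shift mm [23.6 24.2 -1.6]  rows 0.8
```

View pics/w16.png

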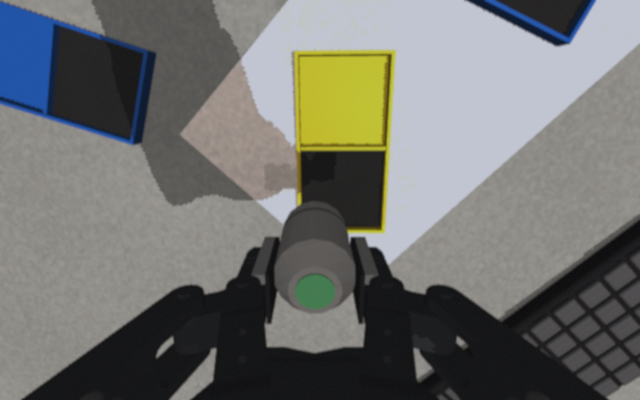

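```bash
python3 - <<'E'
from h import *
import pickle;s=pickle.load(open('s16.pkl','rb'))
P=[px2w('wrist',*p,.016,s)[:2] for p in [(295,52),(394,51),(384,232)]]
d=P[2]-P[1];a=np.arctan2(d[1],d[0]);c=(P[0]+P[2])/2
print(P,c,np.linalg.norm(d),np.linalg.norm(P[0]-P[1]),np.degrees(a))
u=np.array([np.cos(a),np.sin(a)]);print(c+.038*u,c-.038*u)
go([*(c+.038*u),.12],44)
E
```

```text
[array([ 0.4683543 , -0.27162772]), array([ 0.52450733, -0.21702948]), array([ 0.63234304, -0.32735815])] [ 0.55034867 -0.29949293] 0.1542755866910081 0.07832069253889143 -45.65468784449691
[ 0.57690995 -0.32666826] [ 0.52378739 -0.27231761]
yaw 43.9 turn rv [-1.23 -0.16 -1.09]  shift mm [21.5 24.1 -4.7]  rows 0.8
```

jog_arm(
  rows="7 2 -1 -0.5 -0.1 -0.4 0.2;7 4 -1 -0.5 -0.1 -0.4 0.2;5 4 0 0 0 0 0.2;2 2 0 0 0 0 0.2;0 0 0 0 0 0 0.2;0 0 0 0 0 0 0.2",
)

```text
clock: 30.97
tool_pos: [0.579, -0.3175, 0.1304]
orientation: [-0.653, -0.267, 0.269, 0.655]
ft_force: [-0.3, -0.5, -0.9]
opening: 0.403
```

```bash
python3 - <<'E'
from h import *
go([.5766,-.325,.055],44.2)
E
```

```text
yaw 44.5 turn rv [-0.18  0.32 -0.05]  shift mm [-7.  75.4 -3.7]  rows 1.8
```

jog_arm(
  rows="-2 9 -1 0 0.3 0 0.2;-2 13 -1 0 0 0 0.2;-2 16 -1 0 0 0 0.2;-1 13 0 0 0 0 0.2;0 9 0 0 0 0 0.2;0 4 0 0 0 0 0.2;0 0 0 0 0 0 0.2;0 0 0 0 0 0 0.2",
)

```text
clock: 31.63
tool_pos: [0.5734, -0.327, 0.0586]
orientation: [-0.654, -0.263, 0.267, 0.657]
ft_force: [0.2, -0.3, -1.3]
opening: 0.405
```

```bash
python3 - <<'E'
from h import *
print(state()['ft_force'])
go([.5766,-.325,.0352],44.2)
E
```

```text
[ 0.15576584 -0.3359242  -1.28107538]
yaw 44.0 turn rv [-0.27 -0.18 -0.18]  shift mm [ 3.7 23.4 -0.7]  rows 0.6
```

jog_arm(
  rows="1.5 6 0 -0.1 0 0 0.2;1 5 0 0 0 0 0.2;0 4 0 0 0 0 0.2;0 3 0 0 0 0 0.2;0 1.5 0 0 0 0 0.2;0 0 0 0 0 0 0.2;0 0 0 0 0 0 0.2",
)

```text
clock: 32.22
tool_pos: [0.5768, -0.3254, 0.0391]
orientation: [0.656, 0.265, -0.266, -0.655]
ft_force: [0.9, 0.4, -1.1]
opening: 0.407
```

```bash
python3 - <<'E'
from h import *
print(state()['ft_force'])
go([.5766,-.325,.0352],44.2)
E
```

```text
[ 0.91376364  0.38806788 -1.05933419]
yaw 44.0 turn rv [ 0.02 -0.15 -0.09]  shift mm [0.1 3.9 0.5]  rows 0.1
```

jog_arm(
  rows="0 1.5 0 0 0 0 0.2;0 1.5 0 0 0 0 0.2;0 1 0 0 0 0 0.2;0 1 0 0 0 0 0.2;0 0 0 0 0 0 0.2;0 0 0 0 0 0 0.2",
)

```text
clock: 32.72
tool_pos: [0.5775, -0.3261, 0.0354]
orientation: [0.656, 0.265, -0.265, -0.655]
ft_force: [0.5, -0.1, -1.1]
opening: 0.402
```

```bash
python3 - <<'E'
from h import *
for i in range(4):
    s=state();print(s['tool_pos'],s['ft_force'][2]);get_image('side')
go([.5766,-.325,.0352],44.2)
E
```

```text
[ 0.57751749 -0.32608929  0.03536291] -1.1474098172278364
[ 0.57754053 -0.32606389  0.03533623] -1.1197640317423352
[ 0.57748328 -0.32602372  0.03523449] -1.3078149575896862
[ 0.57747905 -0.32596827  0.03518626] -1.624814206008826
yaw 44.0 turn rv [ 0.13 -0.16 -0.05]  shift mm [ 0.  -0.   1.3]  rows 0.0
```

jog_arm(
  rows="0 1.5 0.5 0 0 0 0.2;0 2 0 0 0 0 0.2;0 0 0 0 0 0 0.2;0 0 0 0 0 0 0.2",
)

```text
clock: 33.25
tool_pos: [0.5781, -0.3266, 0.0361]
orientation: [0.657, 0.266, -0.264, -0.654]
ft_force: [-0.1, -0.8, -1.2]
opening: 0.401
```

```bash
python3 - <<'E'
from h import *
for i in range(4):
    s=state();print(s['tool_pos'],s['ft_force'][2]);get_image('side')
go([.5766,-.325,.0352],44.2)
E
```

```text
[ 0.57812666 -0.32657126  0.03611207] -1.1650582666657838
[ 0.57809493 -0.3265487   0.03596943] -0.9167755548509658
[ 0.5779936  -0.32645918  0.03569405] -0.8404067869025174
[ 0.57789632 -0.32637045  0.035485  ] -1.5281870375763846
yaw 44.0 turn rv [ 0.23 -0.18  0.03]  shift mm [-0.   0.2  1.8]  rows 0.0
```

jog_arm(
  rows="0 1.5 0.7 -0.1 0 0 0.2;0 1.5 0.5 0 0 0 0.2;0 1.5 0 0 0 0 0.2",
)

```text
clock: 33.7
tool_pos: [0.5781, -0.3267, 0.035]
orientation: [0.658, 0.267, -0.263, -0.653]
ft_force: [-7.8, 5.4, 17.5]
opening: 0.406
```

```bash
python3 - <<'E'
from h import *
for i in range(5):
    s=state();print(s['tool_pos'],s['ft_force'][2]);get_image('side')
go([.5766,-.325,.0352],44.2)
E
```

```text
[ 0.57811819 -0.32666068  0.034974  ] 17.548474815785557
[ 0.57804023 -0.32661348  0.0349729 ] 15.754711704107311
[ 0.57803619 -0.32661791  0.03497504] 15.107823025507034
[ 0.57806801 -0.32659657  0.03499461] 16.33281685551128
[ 0.57806513 -0.32659484  0.03498072] 15.046658956510582
yaw 44.0 turn rv [ 0.5  -0.2   0.11]  shift mm [ 0.1 -0.2  2.2]  rows 0.1
```

jog_arm(
  rows="0 0 0 0 0 0 0.2;0 0 0 0 0 0 0.45;0 0 0 0 0 0 0.55;0 0 0 0 0 0 0.65;0 0 0 0 0 0 0.75;0 0 0 0 0 0 0.75;0 -4 0 0 0 0 0.75;0 -8 0 0 0 0 0.75;0 -14 0 0 0 0 0.75;0 -18 0 0 0 0 0.75;0 -18 0 0 0 0 0.75;0 -18 0 0 0 0 0.75;0 -8 0 0 0 0 0.75;0 0 0 0 0 0 0.75;0 0 0 0 0 0 0.75",
)

```text
clock: 35.2
tool_pos: [0.5777, -0.3267, 0.1334]
orientation: [0.659, 0.267, -0.262, -0.652]
ft_force: [1.0, 0.1, -0.1]
opening: 0.749
```

```bash
python3 - <<'E'
from h import *
s=state();print(s['clock'],s['opening'],s['tool_pos'])
cv2.imwrite("pics/w17.png",get_image('wrist')[:,:,::-1])
go([.525,.2942,.15],44)
import pickle;pickle.dump(s,open('s17.pkl','wb'))
E
```

```text
35.2 0.7491289481606853 [ 0.5777148  -0.3266978   0.13337843]
yaw 44.0 turn rv [ 0.67 -0.03  0.16]  shift mm [393.4 -16.8 483.3]  rows 14.9
```

View pics/w17.png

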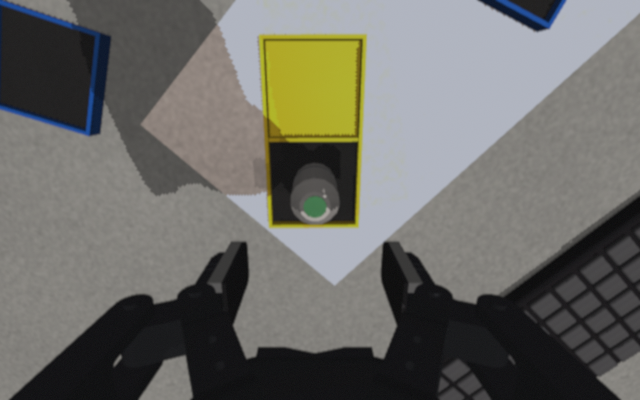

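The objective stands in the yellow tray's pad compartment, top at (314,206).

jog_arm(
  rows="8 -3 9 0.3 0 0.1 0.8;14 -3 17 0.3 0 0 0.8;20 -2 25 0 0 0 0.8;22 -1 27 0 0 0 0.8;22 0 27 0 0 0 0.8;22 0 27 0 0 0 0.8;22 0 27 0 0 0 0.8;22 0 27 0 0 0 0.8;22 0 27 0 0 0 0.8;22 0 27 0 0 0 0.8;22 0 27 0 0 0 0.8;22 0 27 0 0 0 0.8;22 0 27 0 0 0 0.8;22 0 27 0 0 0 0.8;22 0 27 0 0 0 0.8;22 0 27 0 0 0 0.8;22 0 27 0 0 0 0.8;20 0 25 0 0 0 0.8;14 0 17 0 0 0 0.8;7 0 8 0 0 0 0.8",
)

```text
clock: 36.92
tool_pos: [0.5014, 0.3292, 0.1253]
orientation: [-0.652, -0.255, 0.278, 0.658]
ft_force: [0.1, -0.0, 0.7]
opening: 0.799
```

jog_arm(
  rows="0 0 0 0 0 0 0.8;0 0 0 0 0 0 0.8;0 0 0 0 0 0 0.8",
)

```text
clock: 37.17
tool_pos: [0.4987, 0.3306, 0.1232]
orientation: [-0.652, -0.255, 0.281, 0.657]
ft_force: [0.7, 0.3, -0.4]
opening: 0.797
```

```bash
python3 - <<'E'
from h import *
import pickle;s=pickle.load(open('s17.pkl','rb'))
P=np.array([px2w('wrist',*p,.016,s)[:2] for p in [(259,36),(366,36),(358,226),(270,226)]]);print(P.mean(0),cv2.minAreaRect((P*1000).astype(np.float32)))
print(px2w('wrist',314,206,.068,s))
s=state();print(s['clock'])
cv2.imwrite("pics/w18.png",get_image('wrist')[:,:,::-1])
go([.525,.2942,.12],44)
print(w2px('wrist',[.525,.2942,.06],s))
E
```

```text
[ 0.55020689 -0.29929966] ((550.0361328125, -299.4924621582031), (79.38917541503906, 153.7243194580078), 44.17897415161133)
[ 0.57723706 -0.32656896  0.068     ]
37.1667
yaw 44.5 turn rv [-1.13  0.48 -1.84]  shift mm [ -6.1   3.2 -43.8]  rows 1.1
(np.float64(308.0833803141994), np.float64(267.6463227871328))
```

View pics/w18.png

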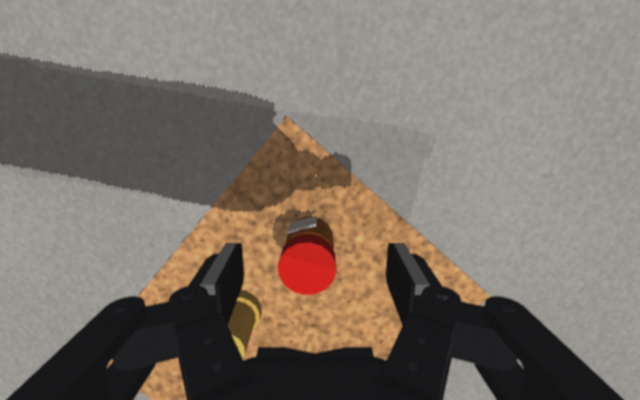

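jog_arm(
  rows="0 0 0 -0.5 0.2 -0.9 0.8;0 0 0 -0.5 0.2 -0.9 0.8;-2 0 -12 0 0 0 0.8;-2 0 -14 0 0 0 0.8;-1 0 -9 0 0 0 0.8;0 0 -4 0 0 0 0.8;0 0 0 0 0 0 0.8;0 0 0 0 0 0 0.8",
)

```text
clock: 37.88
tool_pos: [0.5275, 0.287, 0.1245]
orientation: [0.657, 0.263, -0.26, -0.657]
ft_force: [0.1, -0.0, -0.3]
opening: 0.803
```

```bash
python3 - <<'E'
from h import *
s=state()
cv2.imwrite("pics/w19.png",get_image('wrist')[:,:,::-1])
go([.525,.2942,.034],44)
print(w2px('wrist',[.525,.2942,.06],s))
E
```

```text
yaw 43.4 turn rv [ 0.17 -0.6   0.22]  shift mm [ 3.2 90.5  6.8]  rows 2.2
(np.float64(318.8506562341502), np.float64(198.32767679168055))
```

View pics/w19.png

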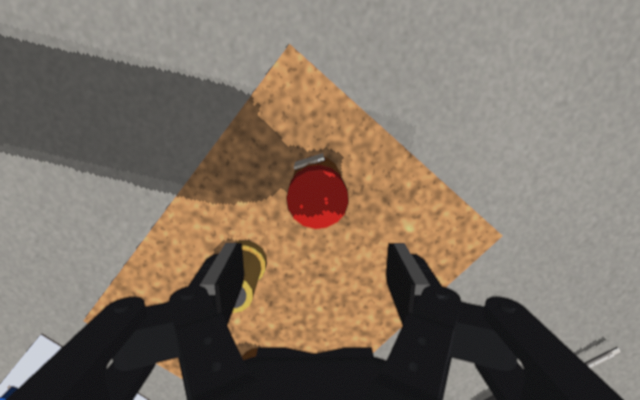

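jog_arm(
  rows="1 10 2.5 0 -0.6 0.2 0.8;1 15 2.5 0 0 0 0.8;0.5 17 1.5 0 0 0 0.8;0 12 0 0 0 0 0.8;0 8 0 0 0 0 0.8;0 4 0 0 0 0 0.8;0 0 0 0 0 0 0.8;0 0 0 0 0 0 0.8",
)

```text
clock: 38.6
tool_pos: [0.5223, 0.2979, 0.0526]
orientation: [0.655, 0.268, -0.268, -0.654]
ft_force: [-0.7, 0.2, -0.4]
opening: 0.799
```

```bash
python3 - <<'E'
from h import *
go([.525,.2938,.034],44)
E
```

```text
yaw 44.5 turn rv [ 0.06  0.48 -0.04]  shift mm [-0.9 18.6 -4.8]  rows 0.5
```

jog_arm(
  rows="-0.5 6 -2 0 0.4 0 0.8;0 5 -2 0 0 0 0.8;0 4 -1 0 0 0 0.8;0 2 0 0 0 0 0.8;0 1 0 0 0 0 0.8;0 0 0 0 0 0 0.8;0 0 0 0 0 0 0.8",
)

```text
clock: 39.18
tool_pos: [0.5274, 0.2937, 0.0349]
orientation: [0.656, 0.266, -0.264, -0.655]
ft_force: [0.3, 0.6, -1.0]
opening: 0.801
```

```bash
python3 - <<'E'
from h import *
go([.525,.2938,.034],44)
E
```

```text
yaw 44.0 turn rv [ 0.11 -0.01  0.16]  shift mm [-1.7  0.9  1.7]  rows 0.1
```

jog_arm(
  rows="-1 0.5 1 0 0 0 0.8;-0.5 0.5 0.5 0 0 0 0.5;0 0 0 0 0 0 0.35;0 0 0 0 0 0 0.3;0 0 0 0 0 0 0.3;0 0 0 0 0 0 0.3;0 0 0 0 0 0 0.3",
  squeeze=40,
)

```text
clock: 39.77
tool_pos: [0.5252, 0.2942, 0.0346]
orientation: [0.656, 0.266, -0.263, -0.655]
ft_force: [-0.4, -0.3, 0.2]
opening: 0.503
```

jog_arm(
  rows="0 -10 0 0 0 0 0.3;0 -13 0 0 0 0 0.3;0 -16 0 0 0 0 0.3;0 -18 0 0 0 0 0.3;0 -18 0 0 0 0 0.3;0 -15 0 0 0 0 0.3;0 -8 0 0 0 0 0.3;0 -4 0 0 0 0 0.3;0 0 0 0 0 0 0.3;0 0 0 0 0 0 0.3",
)

```text
clock: 40.6
tool_pos: [0.525, 0.2939, 0.149]
orientation: [-0.656, -0.267, 0.262, 0.656]
ft_force: [-0.3, -0.6, -1.4]
opening: 0.498
```

```bash
python3 - <<'E'
from h import *
print(state()['opening'],state()['ft_force'])
go([.5235,-.2715,.15],44.2)
cv2.imwrite("pics/w20.png",get_image('wrist')[:,:,::-1])
E
```

```text
0.49762223518338017 [-0.28717025 -0.63226862 -1.398875  ]
yaw 44.0 turn rv [ 0.14 -0.22  0.4 ]  shift mm [-395.3   -1.  -404.3]  rows 13.6
```

View pics/w20.png

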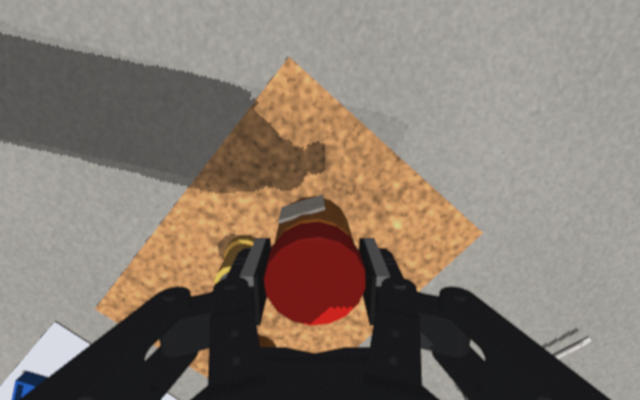

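jog_arm(
  rows="-7 -1 -8 0 0 0 0.3;-14 -1 -15 0 0 0 0.3;-19 -1 -20 0 0 0 0.3;-21 -1 -23 0 0 0 0.3;-21 -1 -23 0 0 0 0.3;-21 -1 -23 0 0 0 0.3;-21 -1 -23 0 0 0 0.3;-21 -1 -23 0 0 0 0.3;-21 -1 -23 0 0 0 0.3;-21 -1 -23 0 0 0 0.3;-21 -1 -23 0 0 0 0.3;-21 -1 -23 0 0 0 0.3;-21 -1 -23 0 0 0 0.3;-21 -1 -23 0 0 0 0.3;-21 -1 -23 0 0 0 0.3;-21 -1 -23 0 0 0 0.3;-19 -1 -20 0 0 0 0.3;-14 0 -15 0 0 0 0.3;-7 0 -8 0 0 0 0.3;-3 0 -4 0 0 0 0.3",
)

```text
clock: 42.32
tool_pos: [0.5211, -0.2713, 0.1502]
orientation: [-0.654, -0.256, 0.271, 0.658]
ft_force: [0.3, 0.1, -1.2]
opening: 0.502
```

jog_arm(
  rows="0 0 0 0 0 0 0.3;0 0 0 0 0 0 0.3;0 0 0 0 0 0 0.3",
)

```text
clock: 42.57
tool_pos: [0.5202, -0.2704, 0.1488]
orientation: [-0.653, -0.255, 0.272, 0.659]
ft_force: [0.1, -0.0, -0.5]
opening: 0.501
```

```bash
python3 - <<'E'
from h import *
s=state();print(s['clock'],s['opening'],s['ft_force'])
go([.5235,-.2715,.13],44.2)
cv2.imwrite("pics/w21.png",get_image('wrist')[:,:,::-1])
E
```

```text
42.5667 0.5007233517085214 [ 0.10122957 -0.02532309 -0.50679973]
yaw 43.8 turn rv [-0.92 -0.45 -1.06]  shift mm [ 1.6 18.8 -3.1]  rows 0.5
```

View pics/w21.png

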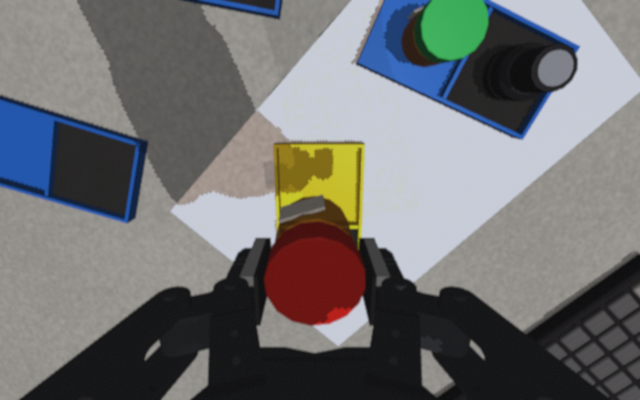

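The red jar is held over the bare yellow compartment. The blue kit, at the upper right, is intact.

jog_arm(
  rows="1 5 -1 -0.4 -0.2 -0.5 0.3;1 10 -1 -0.4 -0.2 -0.4 0.3;0 14 -1 0 0 0 0.3;0 16 0 0 0 0 0.3;0 14 0 0 0 0 0.3;0 10 0 0 0 0 0.3;0 6 0 0 0 0 0.3;0 3 0 0 0 0 0.3;0 0 0 0 0 0 0.3;0 0 0 0 0 0 0.3",
)

```text
clock: 43.45
tool_pos: [0.5279, -0.2613, 0.067]
orientation: [-0.653, -0.273, 0.269, 0.654]
ft_force: [-0.1, -0.9, -1.0]
opening: 0.501
```

```bash
python3 - <<'E'
from h import *
print(state()['ft_force'])
go([.5235,-.2715,.038],44.2)
E
```

```text
[-0.08162813 -0.90232215 -0.99127104]
yaw 45.0 turn rv [0.07 0.82 0.34]  shift mm [-10.3  29.   -4.2]  rows 0.7
```

jog_arm(
  rows="-4 0 -2 0 0.4 0.2 0.3;-3.5 0 -1.5 0 0.3 0.1 0.3;-2 0 -0.5 0 0 0 0.3;0 0 0 0 0 0 0.3;0 0 0 0 0 0 0.3",
)

```text
clock: 43.87
tool_pos: [0.5249, -0.2729, 0.0695]
orientation: [0.657, 0.267, -0.265, -0.654]
ft_force: [0.1, 0.2, -0.5]
opening: 0.497
```

```bash
python3 - <<'E'
from h import *
print(state()['ft_force'])
go([.5235,-.2715,.038],44.2)
E
```

```text
[ 0.1247117   0.20316885 -0.53742582]
yaw 44.2 turn rv [0.29 0.01 0.11]  shift mm [-0.  31.5  2. ]  rows 0.8
```

jog_arm(
  rows="0 5 0.5 0 0 0 0.3;0 7 0.5 0 0 0 0.3;0 7 0 0 0 0 0.3;0 5 0 0 0 0 0.3;0 3 0 0 0 0 0.3;0 1.5 0 0 0 0 0.3;0 0 0 0 0 0 0.3;0 0 0 0 0 0 0.3",
)

```text
clock: 44.53
tool_pos: [0.5243, -0.2721, 0.0376]
orientation: [0.656, 0.267, -0.265, -0.654]
ft_force: [-2.0, 0.7, 1.6]
opening: 0.497
```

```bash
python3 - <<'E'
from h import *
print(state()['ft_force'])
go([.5235,-.2715,.038],44.2)
E
```

```text
[-2.01797823  0.72213134  1.64620199]
yaw 44.2 turn rv [0.27 0.01 0.11]  shift mm [-0.2 -0.4  1. ]  rows 0.0
```

jog_arm(
  rows="0 0.5 0 0 0 0 0.3;0 0 0 0 0 0 0.55;0 0 0 0 0 0 0.6;0 0 0 0 0 0 0.7;0 0 0 0 0 0 0.75;0 0 0 0 0 0 0.75;0 -4 0 0 0 0 0.75;0 -8 0 0 0 0 0.75;0 -14 0 0 0 0 0.75;0 -18 0 0 0 0 0.75;0 -20 0 0 0 0 0.75;0 -20 0 0 0 0 0.75;0 -14 0 0 0 0 0.75;0 -6 0 0 0 0 0.75;0 0 0 0 0 0 0.75;0 0 0 0 0 0 0.75",
)

```text
clock: 45.87
tool_pos: [0.5238, -0.2723, 0.151]
orientation: [0.657, 0.268, -0.264, -0.653]
ft_force: [-0.4, 0.4, -1.3]
opening: 0.753
```

```bash
python3 - <<'E'
from h import *
s=state();print(s['clock'],s['opening'],s['tool_pos'])
for n in ['wrist','scene','side']:
    im=get_image(n)[:,:,::-1]
    if n=='scene': im=cv2.resize(im[100:390,180:470],None,fx=2,fy=2,interpolation=2)
    if n=='side': im=cv2.resize(im[120:320,200:450],None,fx=3,fy=2.9,interpolation=2)
    cv2.imwrite(f"pics/f_{n}.png",im)
E
```

```text
45.8667 0.7527378417188189 [ 0.52375019 -0.27228267  0.1510378 ]
```

View pics/f_wrist.png

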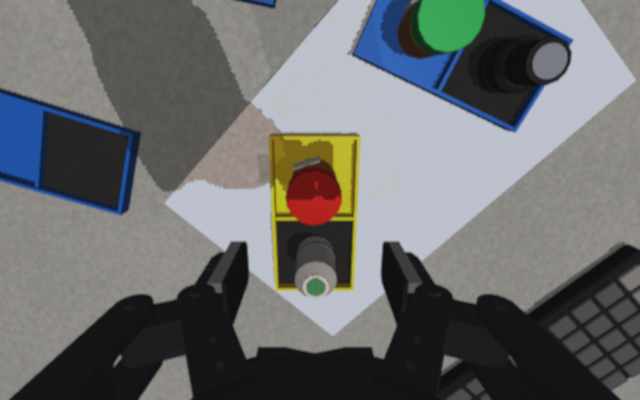

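View pics/f_scene.png

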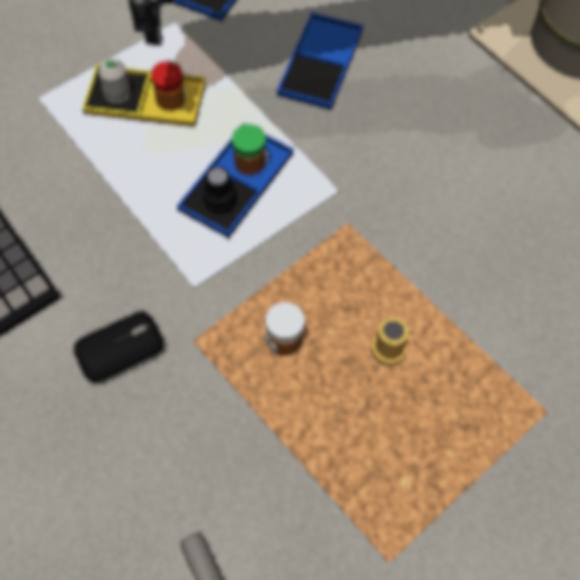

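View pics/f_side.png

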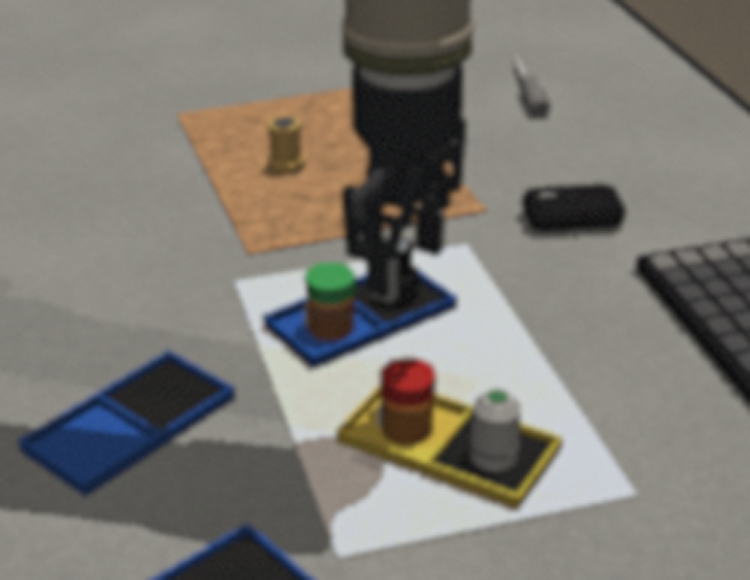

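All four parts stand upright in the right compartments. The white jar, adapter and mouse are where they started, and the gripper is clear and touching nothing.

```bash
python3 -c "
from plant import *
print(sign_off(),state()['clock'])"
```

```text
the job is handed in; nothing more can be done
the job is handed in; nothing more can be done
```

Both kits are made up and handed in at about 46 s of the 104 s allowed. I placed them in this order:
1. The eyepiece went on the blue tray's rubber pad.
2. The green-lidded jar went in the blue tray's bare compartment.
3. The objective went on the yellow tray's rubber pad.
4. The red-lidded jar went in the yellow tray's bare compartment.

I used the blue tray on the white mat, which is the farthest to the robot's left of the three.

**Last checks:** the final wrist, scene and side pictures show all four parts upright in their compartments. The white-lidded jar, adapter and mouse look unmoved, and the gripper was open and about 12 cm above the tray floor.

**What was off:**
- **Off-centre parts:** measured against the tray positions from the pictures, the green jar sits about 4 mm off the middle of its compartment. The others are within about 2 mm. All are well clear of the walls.
- **Set-down force:** I felt for contact before each release. The eyepiece and both jars read under about 5 N. The objective pressed its pad with about 17 N for a moment before I let go, within the limits.
- **Tray position:** estimates of the yellow tray's centre from different pictures differed by up to about 5 mm, so I placed by the closer wrist views.

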